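# Complete the stone block and draw the inspection camera over it

### The arm

A 7-joint arm with a two-finger parallel gripper is mounted at the origin on the work surface. World frame = base frame: x ahead of the robot, y to its left, z up, the work surface at z = 0. Lengths are in mm, angles in rad, forces in N, time in s.
With the tool pointing down it reaches from about 425 to 875 mm from the base axis. Payload 8.4 kg.
Tool frame: the origin (TCP) lies at the centre of the arm's flange, where the gripper is bolted on; the fingertips stand 173 mm ahead of it and the grasp point (between the pads) lies bot.grip_depth ahead of it (bot.grip_depth is the distance from the TCP to the grasp point, in mm); z points along the fingers, y is the direction in which the jaws open and shut (so a half turn about z gives the same grasp; the last joint's range is limited). The gripper opens to 85 mm and grips with 20 to 120 N. Pads are 22 mm wide; open, the fingers measure 114 mm over their backs; the gripper's body (76 mm by 85 mm) begins 54 mm behind the grasp point. The pads swing forward as they close: fully open they stand 13 mm farther back than shut.
Start: joints at [1.198, 0.333, 0.04, 1.465, -0.013, 1.343, -0.059], TCP at [175.734, -625.772, 404.708] pointing down, gripper open.
Joint ranges: [-2.58, 2.58], [-0.38, 2.09], [-1.3, 1.39], [0.25, 2.4], [-1.5, 4.64], [0.08, 2.09], [-2.65, 2.65]. Speed limits (rad/s): [2.22, 2.22, 2.79, 2.79, 3.14, 3.14, 3.14].

### API

Orientations are given as a unit quaternion [w, x, y, z].
In Python, from cell import bot gives the robot as it stands. The module is installed in compiled form; this text tells all that it offers.
- The arm moves only by the tool arm_command, never from a script. Its argument "steps" is a list of rows, each a list of 5 numbers: the closure, from -1 (fully open) to 1 (shut), so that 0 is half open, then the shift along the tool's x, y, z in cm, then the turn about the tool's z in degrees. In form: [[hand, dx, dy, dz, turn], ...]. A call has 1 to 20 rows; each row is the pose to reach, as a shift and turn from the pose commanded when the call began, along the tool's axes at that moment; what a row does not reach only later rows make up. A row lasts 1/12 s, in which the tool goes at most 41.7 mm and 7.16 degrees, less where a joint would pass 70% of its speed; a pose out of reach is approached as far as the arm can. A call with a gripper value outside its range is refused whole. The fingers move at their own pace and stop on an object; "squeeze" is the grip in N (left out, the last holds). Time passes only in rows, so rows that repeat a pose let the fingers close. It gives the time, the measured TCP pose, the force and the opening at its end, in the units of the state.
- bot.read_state(): the state, without advancing time (a new reading comes with each control period).
- bot.camera(name): name is "scene" or "top" or "wrist"; returns a dict with "pixels" (480x640x3 uint8, red, green, blue), "depth" (480x640 float32, mm along the optical axis (not along the pixel's ray), 0 where there is no reading), "fx", "fy", "cx", "cy" (pixels), "rvec" (rotation vector, rad) and "tvec" (3), from world to camera coordinates, as OpenCV has them. Camera axes: x right, y down, z forward; pixel columns grow to the right and rows downward; lengths in mm; the calibration is good to about 2 mm. The wrist camera is an equidistant fisheye: a pixel r from the principal point sees the ray r / f radians off the axis. A picture is of the moment at which its call begins.
- bot.finish_job(): hands the job in, once; it reports no verdict.
Trained networks look in the newest picture that a camera, given by its name, has taken for a name from the list of things; names that differ only in an ending like _2 or _b are one class to them, and where a whole thing is asked for, a point or a joint stands for the part that bears it (a point fixed in the world has none). Each returns a list of dicts, best first, with "p" (0 to 1); they miss things now and then, are a little off and sometimes report something else, mostly with a low value. They report only what shows in the picture. A call takes as long as a camera call. They do not tell look-alikes from the thing itself.
- bot.search_frame(camera, target): "rect" ([left, top, right, bottom] as shares, 0 to 1, of the picture: columns of its width, rows of its height, round what is visible of it).
- bot.mark_of(camera, target): "at" ([column, row] as shares, 0 to 1, of the picture: columns of its width, rows of its height: a listed point, or the origin of a listed thing).
The state is a dict: "t": time; "q": joint angles; "joint_vel": joint speeds; "tau": joint torques, N m; "tcp_pos": TCP position; "eef_rot": TCP orientation; "ft_force": force on the tool from outside, world axes, zero at the start; "wrist_torque": the same for the moment, N m; "width": opening from 0.0 (shut) to 1.0 (fully open).
Only numpy, scipy, OpenCV 4.12 (cv2) and the standard library are available. Lean on these libraries where they do the work, as an engineer would, in place of code of your own. Each camera call takes 0.05 s, during which the arm holds its last target.

### The job

Two of the six pockets in the dark wooden block are empty: set a spare stone tin from the black mat into each, seated upright on the pocket's floor and not dropped, and leave the four tins already there and everything else on the bench alone. Then pinch the camera boom's head so that its lock button is pressed in, draw the boom out to the 120 mm mark (two ticks past the second long tick, read at the sleeve's mouth), and finish while holding it there with the button pressed: a return spring pulls it home if you let go.

Things in the scene. Friction and masses are not known exactly. Their poses are not given: they have to be found in the camera images.
- stand: inspection stand, fixed. Origin on the bench under the centre of its pocket block; x away from the robot (yaw varies by 0.25 rad), y left, z up. Grey baseboard 220 x 400 mm (y -70 to +330), 12 mm thick; dark wooden block 180 (x) x 100 (y) mm, top 28 mm above the bench, six round pockets 31 mm wide, 8 mm deep: rows x = -60, 0, 60, columns y = -24, 24 mm. Steel post 250 mm high at x 36, y 245 mm
- mouth (a point): centre of the open mouth of the boom's square sleeve (24 mm wide, level, from here 205 mm along the stand's +y, axis 200 mm above the bench, x = 0, y = +147 mm in the stand's frame). The bar slides out of it towards -y; its scale is read at the mouth's edge. A steel staple on the +x side at the mouth, reaching 28 mm from the axis, holds the latch
- pocket0 (a point): pocket of the block (near the robot, right): the point where the centre of a seated tin lies, 15 mm above the pocket's floor and 7 mm above the block's top
- pocket1 (a point): pocket of the block (near the robot, left): the point where the centre of a seated tin lies, 15 mm above the pocket's floor and 7 mm above the block's top
- pocket2 (a point): pocket of the block (middle row, right): the point where the centre of a seated tin lies, 15 mm above the pocket's floor and 7 mm above the block's top
- pocket3 (a point): pocket of the block (middle row, left): the point where the centre of a seated tin lies, 15 mm above the pocket's floor and 7 mm above the block's top
- pocket4 (a point): pocket of the block (far row, right): the point where the centre of a seated tin lies, 15 mm above the pocket's floor and 7 mm above the block's top
- pocket5 (a point): pocket of the block (far row, left): the point where the centre of a seated tin lies, 15 mm above the pocket's floor and 7 mm above the block's top
- tin0_center (a point): aluminium stone tin: an upright cylinder, 28 mm across, 30 mm high, about 30 g, rim of the lid round a white window with a small stone; the point is its centre, half-way up; already in a pocket when the job begins (which pocket varies)
- tin1_center (a point): aluminium stone tin: an upright cylinder, 28 mm across, 30 mm high, about 30 g, rim of the lid round a white window with a small stone; the point is its centre, half-way up; already in a pocket when the job begins (which pocket varies)
- tin2_center (a point): aluminium stone tin: an upright cylinder, 28 mm across, 30 mm high, about 30 g, rim of the lid round a white window with a small stone; the point is its centre, half-way up; already in a pocket when the job begins (which pocket varies)
- tin3_center (a point): aluminium stone tin: an upright cylinder, 28 mm across, 30 mm high, about 30 g, rim of the lid round a white window with a small stone; the point is its centre, half-way up; already in a pocket when the job begins (which pocket varies)
- tin4_center (a point): aluminium stone tin: an upright cylinder, 28 mm across, 30 mm high, about 30 g, rim of the lid round a white window with a small stone; the point is its centre, half-way up; a spare, standing when the job begins on the black rubber mat (260 x 220 mm, 3 mm thick) to the right of the stand
- tin5_center (a point): aluminium stone tin: an upright cylinder, 28 mm across, 30 mm high, about 30 g, rim of the lid round a white window with a small stone; the point is its centre, half-way up; a spare, standing when the job begins on the black rubber mat (260 x 220 mm, 3 mm thick) to the right of the stand
- tin6_center (a point): aluminium stone tin: an upright cylinder, 28 mm across, 30 mm high, about 30 g, rim of the lid round a white window with a small stone; the point is its centre, half-way up; a spare, standing when the job begins on the black rubber mat (260 x 220 mm, 3 mm thick) to the right of the stand
- head: head of the boom: black block 30 (x) x 44 (y) x 46 mm, from 27 below to 19 mm above its origin, which lies at the height to grip, on the block's centre line; axes as the stand's. Ribbed plain side at x = -15 mm; on the other side the lock button (30 mm along y, 22 mm high), face at x = +24 mm out, +19 mm in. White camera, 34 mm across, hangs from 41 to 121 mm below. Parked: y = +120 mm, z = 205 mm in the stand's frame
- boom (a joint): how far the boom is drawn out along the stand's -y, m: 0 parked (latched), 0.150 far stop; equals the scale reading. Black ticks every 10 mm on the bar, longer and thicker at 50, 100 and 150; the tick for a reading reaches the edge of the mouth when the boom is out that far. A return spring pulls it home with 3 to 4 N
- lock (a joint): lock button, m: 0 out, 0.005 fully in. Sprung: 2 N to start, 5 N fully in. It frees the boom when in by 0.004 or more, and is pressed by pinching the head between ribbed side and button
- paste_pot: white screw pot, 47 mm across, 26 mm high, no part of the job; origin under its centre
- loupe: folding steel loupe, about 45 x 22 mm, 16 mm high, no part of the job; origin at its underside
Mind the look-alikes: they are no part of the job. What is shaped like the part that bears tin5_center but yellow is not meant.

How it is judged:
By the outcome, as a careful person would: the job done as asked, in the order asked, and still so for the second after the job is handed in, while the arm keeps its last pose, push and grip.
It also fails if it takes over 64 s, if anything falls off the work surface, if the arm or the gripper's body presses on something with over 40 N, if the wrist force passes 120 N, or if a joint passes its speed limit or range.

## Working session

There is one attempt and no reset: what is moved stays moved. The work goes in short steps, Python scripts to look and compute and a tool call to move; the robot and the scene stay as the last step left them, time stands still between calls to the robot, and variables do not carry over. Pictures are saved under pics/ and viewed, and the job is handed in when it is done.

Besides the shell and the picture viewer there is one more tool, called after "Call:" by a JSON object that holds its "method" and its "body". arm_command: Moves the arm, as the interface text tells. Its arguments: {"type":"object","properties":{"steps":{"type":"array"},"squeeze":{"type":"number"}},"required":["steps"]}

```bash
mkdir -p pics; cat > h.py <<'E'
import numpy as np, cv2, pickle
from cell import bot
from scipy.spatial.transform import Rotation as R
def cam(n):
    c=bot.camera(n); pickle.dump(c,open(f'/tmp/{n}.pkl','wb')); return c
def save(c,fn,crop=None,s=1):
    im=c['pixels'][:,:,::-1]
    if crop: im=im[crop[1]:crop[3],crop[0]:crop[2]]
    if s!=1: im=cv2.resize(im,None,fx=s,fy=s,interpolation=cv2.INTER_CUBIC)
    cv2.imwrite('pics/'+fn,im)
def ext(c):
    Rm=cv2.Rodrigues(np.array(c['rvec'],float))[0]; return Rm,np.array(c['tvec'],float).ravel()
def pt(c,u,v,d):
    Rm,t=ext(c); p=np.array([(u-c['cx'])/c['fx']*d,(v-c['cy'])/c['fy']*d,d]); return Rm.T@(p-t)
def onz(c,u,v,z):
    Rm,t=ext(c); r=Rm.T@np.array([(u-c['cx'])/c['fx'],(v-c['cy'])/c['fy'],1]); o=-Rm.T@t
    return o+r*(z-o[2])/r[2]
def proj(c,P):
    Rm,t=ext(c); p=Rm@np.array(P,float)+t; return np.array([c['fx']*p[0]/p[2]+c['cx'],c['fy']*p[1]/p[2]+c['cy']])
def cloud(c):
    d=c['depth'];v,u=np.mgrid[:480,:640];Rm,t=ext(c)
    p=np.stack([(u-c['cx'])/c['fx']*d,(v-c['cy'])/c['fy']*d,d],-1)
    return (p-t)@Rm
E
python3 - <<'E'
from h import *
print(bot.grip_depth); s=bot.read_state(); print(s['t'],s['tcp_pos'],s['eef_rot'],s['width'],s['ft_force'])
for n in ['scene','top','wrist']:
    c=cam(n); save(c,n+'0.png'); print(n,c['fx'],c['cx'],c['cy'],ext(c)[0].round(3).tolist(),ext(c)[1])
    for t in ['stand','mouth','head','tin5_center','tin0_center','pocket0','pocket5','paste_pot','loupe']:
        print(t,[(np.round(np.array(m['at'])*[640,480]).tolist(),round(m['p'],2)) for m in bot.mark_of(n,t)][:8])
E
```

```text
154.70000000000002
0.0 [ 175.70080147 -625.60845833  403.83464046] [-7.97750301e-04  9.90641780e-01  1.36485148e-01 -1.78462468e-04] 1.0033848075333571 [-1.07022891  0.19217942 -0.34430295]
scene 467.3622253698478 320.20485479975923 238.21374998090735 [[0.655, 0.755, 0.024], [0.453, -0.367, -0.813], [-0.605, 0.543, -0.582]] [-237.7559188  -119.19109767 1281.12059758]
stand [([377.0, 294.0], 0.92), ([238.0, 305.0], 0.36)]
mouth [([433.0, 186.0], 0.76)]
head [([430.0, 188.0], 0.56)]
tin5_center [([260.0, 320.0], 0.79), ([289.0, 265.0], 0.64), ([201.0, 269.0], 0.53), ([171.0, 283.0], 0.53)]
tin0_center [([410.0, 290.0], 0.62), ([388.0, 281.0], 0.53)]
pocket0 [([368.0, 287.0], 0.87), ([350.0, 276.0], 0.85), ([387.0, 278.0], 0.85), ([394.0, 300.0], 0.77), ([412.0, 288.0], 0.71), ([363.0, 266.0], 0.66)]
pocket5 [([368.0, 287.0], 0.87), ([350.0, 276.0], 0.85), ([387.0, 278.0], 0.85), ([394.0, 300.0], 0.77), ([412.0, 288.0], 0.71), ([363.0, 266.0], 0.66)]
paste_pot [([237.0, 306.0], 0.66)]
loupe [([311.0, 345.0], 0.8), ([198.0, 346.0], 0.2)]
top 472.6499089978146 314.05216972058133 246.02267
[... 472 characters left out ...]
0], 0.48)]
pocket0 [([262.0, 211.0], 0.96), ([261.0, 238.0], 0.94), ([261.0, 182.0], 0.8), ([287.0, 234.0], 0.75), ([288.0, 207.0], 0.7), ([285.0, 178.0], 0.69)]
pocket5 [([262.0, 211.0], 0.96), ([261.0, 238.0], 0.94), ([261.0, 182.0], 0.8), ([287.0, 234.0], 0.75), ([288.0, 207.0], 0.7), ([285.0, 178.0], 0.69)]
paste_pot [([381.0, 284.0], 0.6)]
loupe [([362.0, 201.0], 0.71)]
wrist 371.64829954431775 321.61443014029317 241.44650981208002 [[0.271, -0.963, -0.0], [-0.912, -0.256, 0.32], [-0.308, -0.086, -0.947]] [-650.40460781  -41.93209377  381.15159974]
stand []
mouth []
head []
tin5_center [([25.0, 72.0], 0.86), ([64.0, 74.0], 0.64)]
tin0_center []
pocket0 []
pocket5 []
paste_pot []
loupe []
```

View pics/scene0.png

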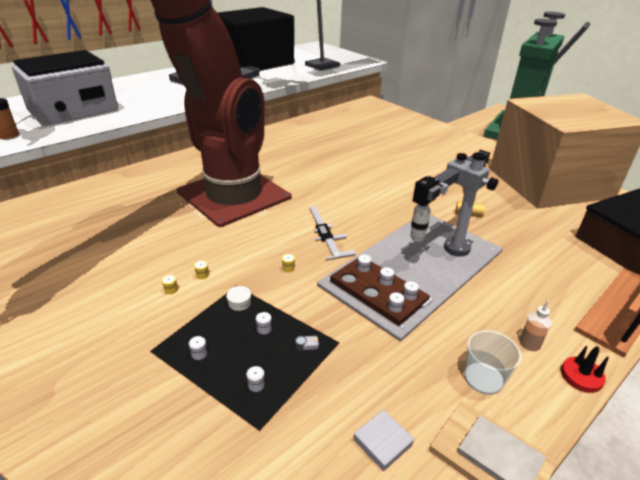

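View pics/top0.png

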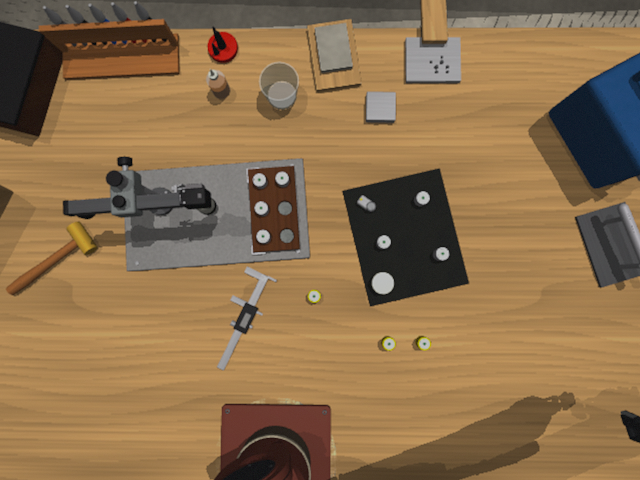

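View pics/wrist0.png

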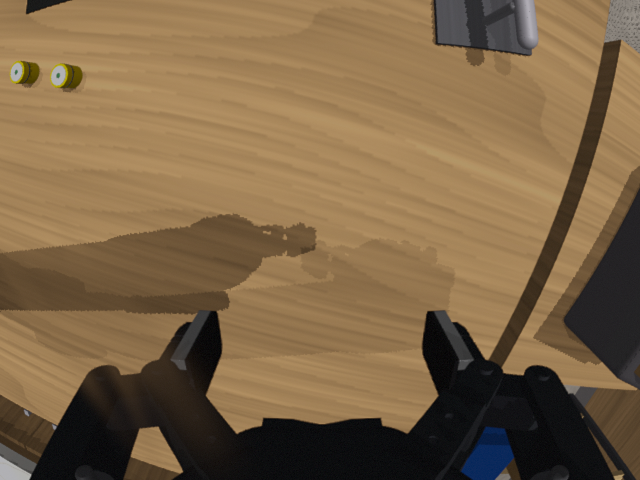

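The scene and top views show dark-block pockets empty at top px (286,236) and (285,208), which are pocket0 and pocket2. Three aluminium spares stand on the mat at top px (384,242), (442,254) and (423,198). The yellow tins at (314,296), (389,343) and (424,343) are look-alikes. I'll measure next.

```bash
python3 - <<'E'
from h import *
c=pickle.load(open('/tmp/top.pkl','rb')); cs=pickle.load(open('/tmp/scene.pkl','rb'))
save(c,'top_mat.png',(240,150,480,310),3.3)
save(c,'top_head.png',(50,140,320,280),2.9)
save(cs,'sc_head.png',(390,130,520,270),4)
X=cloud(c); im=c['pixels'].astype(int)
print('depth check bench', X[330,250],X[380,450])
# tins: points with z 28..38 above mat / z 40..48 on block
def blobs(C,c,lo,hi,box):
    m=((C[...,2]>lo)&(C[...,2]<hi)&(c['depth']>0)).astype(np.uint8)
    mm=np.zeros_like(m);mm[box[1]:box[3],box[0]:box[2]]=m[box[1]:box[3],box[0]:box[2]]
    n,l,st,ce=cv2.connectedComponentsWithStats(mm)
    for i in range(1,n):
        if st[i,4]>40:
            P=C[l==i]; print('  ',ce[i].round(1),st[i,4],'mean',P.mean(0).round(1),'mid',((P.max(0)+P.min(0))/2).round(1), 'ext',np.ptp(P,axis=0).round(1))
print('top mat');blobs(X,c,24,42,(340,165,470,310))
print('top block');blobs(X,c,36,55,(240,155,310,260))
Y=cloud(cs)
print('scene mat');blobs(Y,cs,28,42,(150,280,340,420))
print('scene block');blobs(Y,cs,38,55,(320,240,440,330))
# block top by colour (brown dark) 
E
```

```text
depth check bench [ 2.69610094e+02  5.72908066e+01 -2.08365488e-01] [ 167.68444523 -371.90062124   -2.4045204 ]
top mat
   [422.6 198.2] 148 mean [ 553.1 -310.2   32.3] mid [ 553.2 -310.8   31.2] ext [27.9 27.  11.8]
   [383.7 242. ] 143 mean [ 459.3 -227.6   32.5] mid [ 459.3 -227.8   30.8] ext [25.8 27.3 13.4]
   [442.2 253.9] 142 mean [ 434.8 -350.    32.6] mid [ 435.  -350.8   30.7] ext [25.8 28.4 13.1]
   [382.8 283.2] 383 mean [ 372.5 -225.8   28.6] mid [ 372.  -226.4   28.8] ext [44.2 46.5  9.4]
top block
   [282.2 178.8] 147 mean [590.4 -12.6  48.8] mid [591.6 -12.2  45.2] ext [28.1 25.8 18.1]
   [259.7 180.5] 151 mean [586.6  34.7  48.7] mid [587.1  35.4  45.5] ext [27.4 27.3 18.7]
   [261.5 208.5] 149 mean [527.2  30.1  48.6] mid [527.8  30.3  45.7] ext [26.8 27.2 17.1]
   [263.4 236.6] 149 mean [467.8  25.1  48.8] mid [468.2  25.4  46. ] ext [27.3 26.8 17.2]
scene mat
   [168.3 281.5] 50 mean [ 255.5 -312.4   29.7] mid [ 253.6 -310.9   29.8] ext [22.1 22.4  3.6]
   [238.6 294.1] 210 mean [ 375.6 -223.9   29.1] mid [ 375.7 -224.2   29.7] ext [43.6 45.1  3.5]
   [263.2 318.4] 145 mean [ 462.9 -226.7   32.2] mid [ 461.4 -226.    31.9] ext [26.8 28.5  7.1]
   [197.2 343.2] 172 mean [ 439.2 -348.7   32.5] mid [ 437.7 -348.3   32.3] ext [27.8 25.9  8.1]
   [255.2 374.2] 212 mean [ 557.3 -309.5   32.5] mid [ 556.4 -308.    32.2] ext [28.3 28.2  8. ]
scene block
   [364.4 260.7] 141 mean [473.1  25.6  47.3] mid [469.4  28.1  45.8] ext [30.6 30.2 15.2]
   [386.8 274. ] 150 mean [532.7  29.8  47.4] mid [530.6  33.   45.4] ext [28.8 27.6 14.1]
   [411.1 287.9] 161 mean [592.1  34.8  47.8] mid [589.2  38.1  45.8] ext [29.5 29.9 14.5]
   [396.4 299.7] 175 mean [596.  -12.8  47.6] mid [594.1  -9.9  45.3] ext [27.5 29.4 14.1]
```

```bash
python3 - <<'E'
from h import *
c=pickle.load(open('/tmp/top.pkl','rb')); cs=pickle.load(open('/tmp/scene.pkl','rb'))
for n,k in (('top',c),('scene',cs)):
    X=cloud(k); im=k['pixels'].astype(int); z=X[...,2]
    m=((z>21)&(z<34)&(im[...,0]>im[...,2]+20)&(k['depth']>0)).astype(np.uint8)
    nn,l,st,ce=cv2.connectedComponentsWithStats(m)
    i=1+np.argmax(st[1:,4]); P=X[l==i]; 
    r=cv2.minAreaRect(P[:,:2].astype(np.float32)); print(n,'block',st[i],r,P[:,2].mean())
    X2=X.reshape(-1,3)
    m=((z>6)&(z<18)&(abs(im[...,0]-im[...,2])<25)&(k['depth']>0)).astype(np.uint8)
    nn,l,st,ce=cv2.connectedComponentsWithStats(m)
    i=1+np.argmax(st[1:,4]); P=X[l==i]; 
    r=cv2.minAreaRect(P[:,:2].astype(np.float32)); print(n,'base',st[i],r,P[:,2].mean())
E
```

```text
top block [ 248  166   52   86 2707] ((530.40625, 7.4667205810546875), (180.0884552001953, 99.28410339355469), 4.506819248199463) 27.365415159866565
top base [  125   159   185   112 11401] ((519.6314086914062, 137.15194702148438), (219.48411560058594, 399.3942565917969), 4.58476448059082) 11.435429603113917
scene block [ 331  258   99   65 2099] ((531.9912109375, 8.966968536376953), (182.02906799316406, 103.82032012939453), 4.414076805114746) 27.321949589673906
scene base [ 318  215  184  125 7269] ((522.8033447265625, 136.84193420410156), (219.44747924804688, 399.98248291015625), 4.517230033874512) 11.887882771737381
```

View pics/top_mat.png

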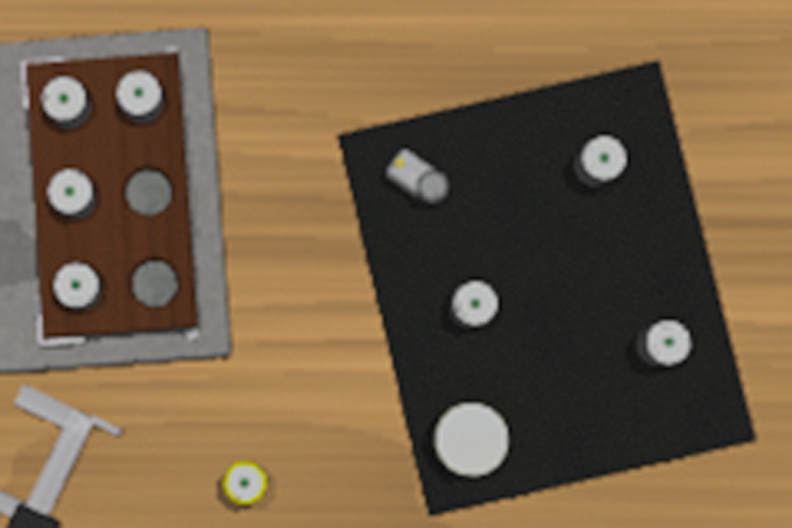

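View pics/top_head.png

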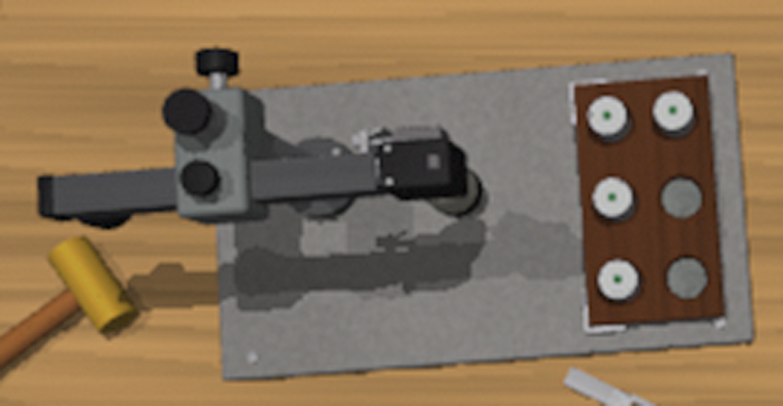

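View pics/sc_head.png

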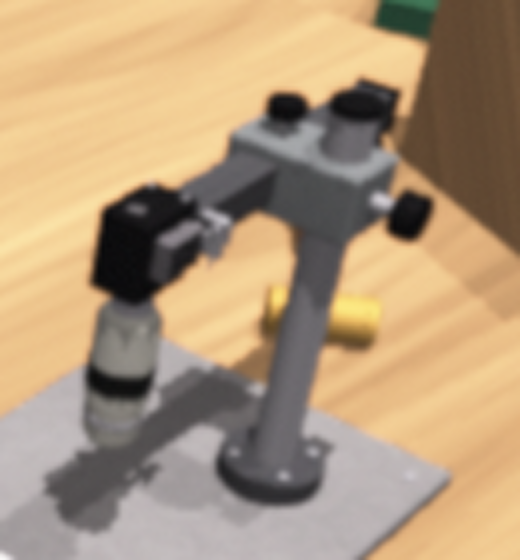

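Crops confirm it: aluminium tins on the mat at top px (384,242), (442,254) and (423,198), and yellow-rimmed ones only on bare wood. The empty pockets are 0 and 2. The stand sits at about (531.3, 7.5) with yaw 4.5°. I'll move above the nearest spare, with the jaws along stand x.

Call:
{"method": "arm_command", "body": {"steps": [[-0.2,38.2,-30.7,10.4,-78.8],[-0.2,38.2,-30.7,10.4,-78.8],[-0.2,38.2,-30.7,10.4,-78.8],[-0.2,38.2,-30.7,10.4,-78.8],[-0.2,38.2,-30.7,10.4,-78.8],[-0.2,38.2,-30.7,10.4,-78.8],[-0.2,38.2,-30.7,10.4,-78.8],[-0.2,38.2,-30.7,10.4,-78.8],[-0.2,38.2,-30.7,10.4,-78.8],[-0.2,38.2,-30.7,10.4,-78.8],[-0.2,38.2,-30.7,10.4,-78.8],[-0.2,38.2,-30.7,10.4,-78.8],[-0.2,38.2,-30.7,10.4,-78.8],[-0.2,38.2,-30.7,10.4,-78.8],[-0.2,38.2,-30.7,10.4,-78.8],[-0.2,38.2,-30.7,10.4,-78.8]], "squeeze": 25}}

```text
t: 2.83
tcp_pos: [459.8, -228.4, 300.9]
eef_rot: [0.0, 0.68, 0.733, -0.0]
ft_force: [-0.2, 0.9, 0.3]
width: 0.601
```

```bash
cat >> h.py <<'E'
def wray(c,u,v):
    x=(np.asarray(u,float)-c['cx'])/c['fx'];y=(np.asarray(v,float)-c['cy'])/c['fy'];r=np.hypot(x,y)+1e-12
    s=np.sin(r)/r; return np.stack([x*s,y*s,np.cos(r)],-1)
def wonz(c,u,v,z):
    Rm,t=ext(c); r=wray(c,u,v)@Rm; o=-Rm.T@t
    return o+r*((z-o[2])/r[...,2])[...,None]
def wcloud(c):
    v,u=np.mgrid[:480,:640]; r=wray(c,u,v); p=r/r[...,2:]*c['depth'][...,None]
    Rm,t=ext(c); return (p-t)@Rm
def wproj(c,P):
    Rm,t=ext(c); p=Rm@np.array(P,float)+t; th=np.arctan2(np.hypot(p[0],p[1]),p[2]); ph=np.arctan2(p[1],p[0])
    return np.array([c['cx']+c['fx']*th*np.cos(ph),c['cy']+c['fy']*th*np.sin(ph)])
def tool(s):
    w,x,y,z=s['eef_rot']; return R.from_quat([x,y,z,w]).as_matrix(), np.array(s['tcp_pos'])
E
python3 - <<'E'
from h import *
s=bot.read_state(); c=cam('wrist'); save(c,'w1.png'); T,p=tool(s); print(p,s['q'],T.round(4).tolist())
X=wcloud(c); 
for P in [(461,-227,33)]: print(wproj(c,P))
im=c['pixels'].astype(int)
m=((X[...,2]>30)&(X[...,2]<37)&(c['depth']>0)).astype(np.uint8)
n,l,st,ce=cv2.connectedComponentsWithStats(m)
for i in range(1,n):
    if st[i,4]>60:
        P=X[l==i]; (cx,cy),r=cv2.minEnclosingCircle(P[:,:2].astype(np.float32)); print(ce[i].round(1),st[i],P.mean(0).round(1),cx,cy,r)
E
```

```text
[ 459.8388761  -228.37210097  300.91980378] [ 0.76781297  0.16997761 -0.4285701   1.90336855  0.08027913  1.08457842
  0.38296954] [[-0.0758, 0.9971, -0.0001], [0.9971, 0.0758, -0.0006], [-0.0006, -0.0001, -1.0]]
[323.29733413 241.86813058]
[169.1  20.8] [151   3  37  38 822] [346.6 -80.3  30.9] 346.38629150390625 -80.4368896484375 13.863384246826172
[ 61.5 232.6] [ 50 217  25  32 503] [ 248.7 -236.1   30.9] 248.54930114746094 -236.25070190429688 14.34365177154541
[323.6 240.6] [ 303  221   41   40 1257] [ 461.1 -226.    33.4] 461.02789306640625 -226.54307556152344 13.943944931030273
[ 76.7 312. ] [ 65 298  25  28 399] [ 249.9 -309.3   30.9] 249.6012725830078 -309.4649963378906 14.041894912719727
[439.1 341.5] [427 332  23  24 318] [ 559.  -303.1   33.1] 558.02978515625 -306.406494140625 13.43360710144043
[282.4 379.3] [266 366  33  27 702] [ 436.9 -347.7   33.3] 437.27911376953125 -348.9178466796875 14.245884895324707
```

View pics/w1.png

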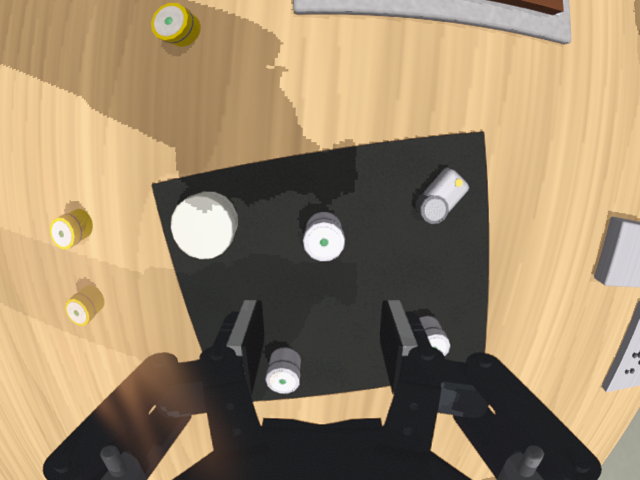

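The wrist picture shows the target tin centred at px (323,241), measured at (461.0, -226.5). All three cameras agree, so I'll descend part way.

Call:
{"method": "arm_command", "body": {"steps": [[-0.2,0.15,0.1,4,0],[-0.2,0.15,0.1,7,0],[-0.2,0.15,0.1,7,0],[-0.2,0.15,0.1,7,0]]}}

```text
t: 3.22
tcp_pos: [460.4, -226.1, 230.2]
eef_rot: [-0.001, 0.68, 0.734, -0.0]
ft_force: [0.9, 0.3, 0.6]
width: 0.602
```

```bash
python3 - <<'E'
from h import *
s=bot.read_state(); c=cam('wrist'); T,p=tool(s); print(s['t'],p,T[:,0],np.abs(s['joint_vel']).max())
X=wcloud(c); m=((X[...,2]>30)&(X[...,2]<37)&(c['depth']>0)).astype(np.uint8)
n,l,st,ce=cv2.connectedComponentsWithStats(m)
for i in range(1,n):
    if st[i,4]>60:
        P=X[l==i]; (cx,cy),r=cv2.minEnclosingCircle(P[:,:2].astype(np.float32)); print(ce[i].round(1),st[i],P.mean(0).round(1),cx,cy,r, 'tool', T.T@(np.array([cx,cy,33])-p))
E
```

```text
3.2167 [ 460.44615783 -226.10709856  230.19070141] [-0.0764926   0.99706879  0.00164556] 0.046726452159018404
[114.6   8.4] [ 96   0  43  22 548] [345.7 -86.8  30.9] 345.8028564453125 -82.69644165039062 13.707406997680664 tool [ 151.43516635 -102.82679925  197.7066401 ]
[  8.1 269.1] [  0 249  20  38 487] [ 251.5 -236.8   30.9] 249.61599731445312 -236.7051544189453 13.976652145385742 tool [   5.23546875 -210.51265008  197.74443638]
[323.7 290. ] [ 296  264   56   52 2204] [ 461.1 -225.6   33.4] 461.277587890625 -226.60536193847656 14.24475383758545 tool [ -0.88488978   1.30062853 197.18680889]
[ 31.7 357.8] [ 19 343  26  31 443] [ 250.  -309.    30.8] 249.96092224121094 -310.2193298339844 14.309041976928711 tool [ -68.08960545 -215.7923284   197.63742361]
[446.7 419.6] [437 413  21  14 174] [ 549.  -316.4   33.3] 550.0352172851562 -315.97735595703125 10.632340431213379 tool [-96.78421806  82.96122388 196.81790043]
```

Call:
{"method": "arm_command", "body": {"steps": [[-0.2,-0.05,0.08,2.5,0],[-0.2,-0.05,0.08,4.3,0],[-0.2,-0.05,0.08,4.3,0],[-0.2,-0.05,0.08,4.3,0],[1,-0.05,0.08,4.3,0],[1,-0.05,0.08,4.3,0],[1,-0.05,0.08,4.3,0],[1,-0.05,0.08,4.3,0],[1,-0.05,0.08,4.3,0],[1,-0.05,0.08,4.3,0]], "squeeze": 30}}

```text
t: 4.1
tcp_pos: [463.0, -226.2, 189.8]
eef_rot: [0.001, 0.679, 0.734, 0.0]
ft_force: [-2.0, 0.3, 8.8]
width: 0.306
```

```bash
cat > wt.py <<'E'
from h import *
import sys
s=bot.read_state(); c=cam('wrist'); save(c,sys.argv[1]); T,p=tool(s); print(s['t'],p.round(2),T[:,0].round(4),s['width'],s['ft_force'].round(2),s['wrist_torque'].round(2))
E
python3 wt.py w2.png
```

```text
4.1 [ 463.01 -226.18  189.78] [-0.078   0.997  -0.0018] 0.3056006691799732 [-1.99  0.26  8.77] [ 0.13  0.43 -0.01]
```

View pics/w2.png

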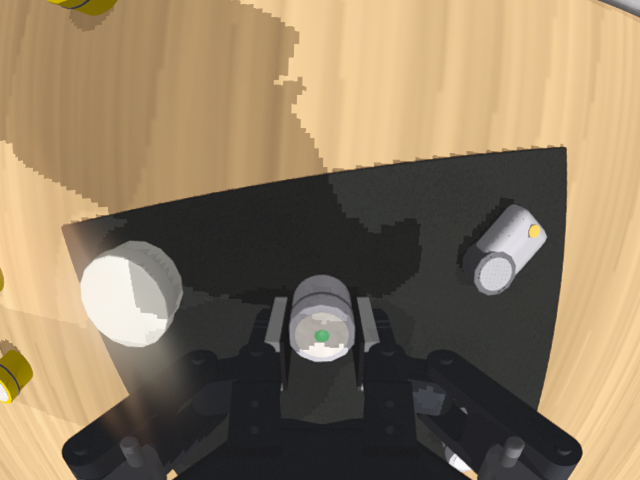

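Call:
{"method": "arm_command", "body": {"steps": [[1,0,0,0,0],[1,0,0,0,0],[1,0,0,0,0]]}}

```text
t: 4.4
tcp_pos: [463.0, -226.2, 189.8]
eef_rot: [0.001, 0.679, 0.734, 0.0]
ft_force: [-2.0, 0.5, 9.0]
width: 0.303
```

```bash
python3 wt.py w3.png; python3 - <<'E'
from h import *
c=pickle.load(open('/tmp/wrist.pkl','rb')); save(c,'w3c.png',(230,250,410,390),4.4)
s=bot.read_state();T,p=tool(s); X=wcloud(c); m=((X[...,2]>29)&(X[...,2]<38)&(c['depth']>0)).astype(np.uint8)
n,l,st,ce=cv2.connectedComponentsWithStats(m)
for i in range(1,n):
    if st[i,4]>60 and st[i,0]>200:
        P=X[l==i]; (cx,cy),r=cv2.minEnclosingCircle(P[:,:2].astype(np.float32)); print(ce[i].round(1),st[i],P.mean(0).round(1),P.std(0).round(2),cx,cy,r, 'tool', T.T@(np.array([cx,cy,33])-p))
E
```

```text
4.4 [ 463.03 -226.19  189.79] [-0.078   0.9969 -0.0019] 0.3031761212852842 [-1.99  0.45  9.  ] [0.08 0.41 0.03]
[321.6 328. ] [ 254  299  137   63 4144] [ 463.4 -223.5   33.4] [10.68  7.12  1.47] 463.19268798828125 -220.27972412109375 26.643970489501953 tool [  6.14100498   0.27186097 156.76528505]
[456.8 462.1] [447 451  24  21 234] [ 547.6 -313.5   32.9] [4.75 4.88 1.12] 550.6768798828125 -314.00787353515625 12.811626434326172 tool [-94.13435522  80.16659097 157.13145261]
```

View pics/w3c.png

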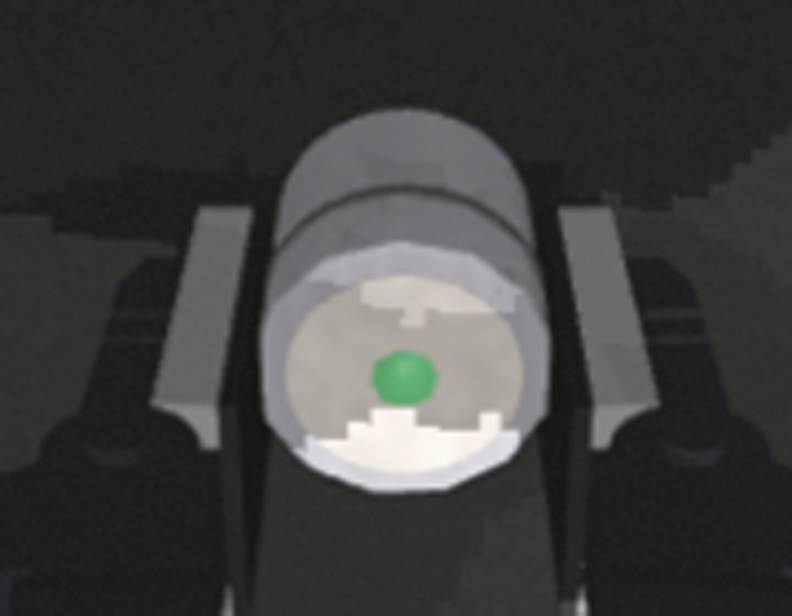

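Call:
{"method": "arm_command", "body": {"steps": [[1,0,0,-1,0],[1,0,0,-4,0],[1,0,0,-8,0],[1,0,0,-11,0],[1,0,0,-11,0],[1,0,0,-11,0]]}}

```text
t: 4.95
tcp_pos: [462.9, -225.9, 301.0]
eef_rot: [0.003, 0.679, 0.734, 0.001]
ft_force: [-0.6, 0.7, -0.9]
width: 0.304
```

```bash
python3 wt.py w4.png; python3 - <<'E'
from h import *
s=bot.read_state();T,p=tool(s)
c3=pickle.load(open('/tmp/wrist.pkl','rb'))
save(c3,'w4c.png',(230,250,410,390),4.4)
for dz in (152,156,160): print(T.T@(wonz(c3,322.0,333.4,p[2]-dz)-p))
X=wcloud(c3); L=(X-p)@T   # tool coords
for (u,v) in [(322,333),(322,320),(315,340),(330,340),(322,345)]: print((u,v),L[v,u].round(1))
E
```

```text
4.95 [ 462.93 -225.93  301.04] [-0.0782  0.9969 -0.0032] 0.3042798759852191 [-0.64  0.69 -0.89] [-0.02  0.05 -0.01]
[  1.76535911   1.4057673  152.00030811]
[ -0.82442638   1.41814523 156.00409658]
[ -3.41421188   1.43052316 160.00788506]
(322, 333) [  0.5   1.4 154.3]
(322, 320) [  6.9   1.4 153.7]
(315, 340) [ -2.9  -1.4 154.3]
(330, 340) [ -2.9   4.6 154.2]
(322, 345) [ -5.1   1.4 153.8]
```

View pics/w4c.png

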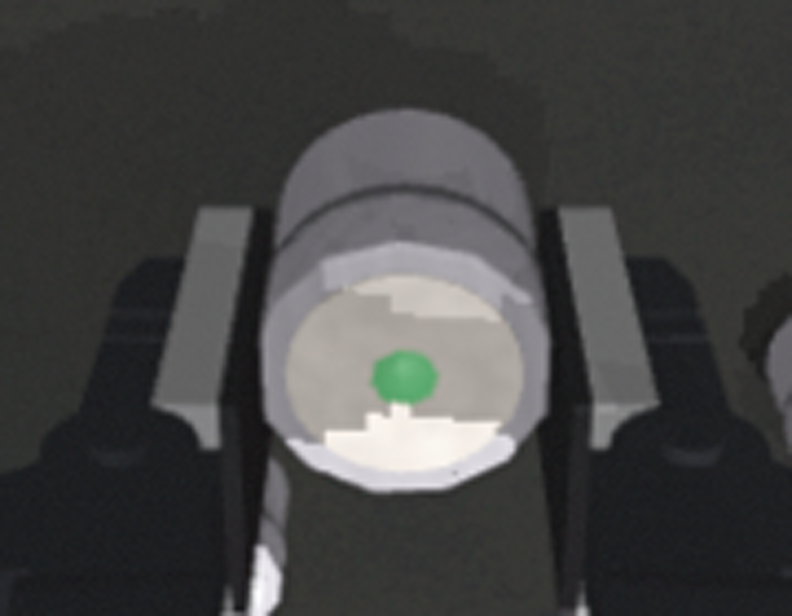

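The tin is held upright and centred between the pads at px (322,333), with about 0.9 N on the wrist. Next I'll move above pocket2.

Call:
{"method": "arm_command", "body": {"steps": [[1,20.4,8.6,0,0],[1,20.4,8.6,0,0],[1,20.4,8.6,0,0],[1,20.4,8.6,0,0],[1,20.4,8.6,0,0],[1,20.4,8.6,0,0],[1,20.4,8.6,0,0],[1,20.4,8.6,0,0],[1,20.4,8.6,0,0]]}}

```text
t: 5.75
tcp_pos: [531.5, -16.8, 296.9]
eef_rot: [-0.001, 0.679, 0.734, -0.001]
ft_force: [-0.1, 0.3, -0.1]
width: 0.302
```

```bash
python3 wt.py w5.png; python3 - <<'E'
from h import *
for t in ['pocket2']: print(t,[(np.round(np.array(m['at'])*[640,480],1).tolist(),round(m['p'],2)) for m in bot.mark_of('wrist',t)][:8])
E
```

```text
5.75 [531.52 -16.77 296.9 ] [-7.72e-02  9.97e-01 -2.00e-04] 0.3021691747256734 [-0.1   0.31 -0.12] [0.04 0.01 0.05]
pocket2 [([233.1, 246.1], 0.78), ([328.5, 248.1], 0.65)]
```

View pics/w5.png

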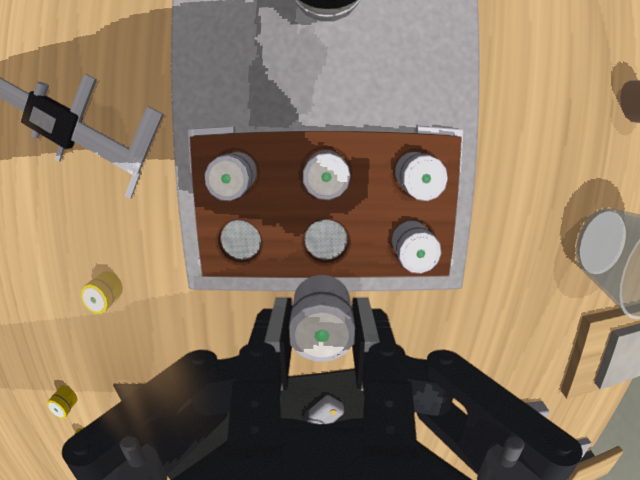

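```bash
cat > pk.py <<'E'
from h import *
def pocket(c,s,u0,v0,name):
    T,p=tool(s); im=c['pixels'].astype(int); X=wcloud(c)
    save(c,name,(int(u0)-45,int(v0)-45,int(u0)+45,int(v0)+45),6)
    w=np.zeros((480,640),np.uint8)
    brown=(im[...,0]-im[...,2]>35)|((im[...,0]-im[...,2])*2>im[...,0])
    w[(~brown)]=1
    box=np.zeros_like(w); box[int(v0)-30:int(v0)+30,int(u0)-30:int(u0)+30]=1
    n,l,st,ce=cv2.connectedComponentsWithStats(w*box,connectivity=4)
    i=l[int(v0),int(u0)]; m=(l==i); print('px',ce[i].round(1),st[i])
    v,u=np.nonzero(cv2.morphologyEx(m.astype(np.uint8),cv2.MORPH_GRADIENT,np.ones((2,2),np.uint8)))
    P=wonz(c,u-0.5,v-0.5,28.); 
    # LSQ circle
    A=np.c_[2*P[:,:2],np.ones(len(P))]; b=(P[:,:2]**2).sum(1); x=np.linalg.lstsq(A,b,rcond=None)[0]
    print('circle z28',x[:2].round(2),'r',np.sqrt(x[2]+x[0]**2+x[1]**2).round(2))
    # depth floor
    Z=X[m]; f=Z[Z[:,2]<24]; print('z pct',np.percentile(Z[:,2],[5,50,95]).round(1)); 
    if len(f): (a,b2),r=cv2.minEnclosingCircle(f[:,:2].astype(np.float32)); print('floor',a,b2,r)
    q=T.T@(np.array([x[0],x[1],28])-p); print('tool',q.round(2)); return x[:2]
E
python3 - <<'E'
from pk import *
c=pickle.load(open('/tmp/wrist.pkl','rb')); s=bot.read_state()
a=pocket(c,s,325,240,'p2.png'); b=pocket(c,s,240,240,'p0.png'); print(a-b,np.hypot(*(a-b)),np.degrees(np.arctan2(*(a-b)[::-1])))
T,p=tool(s);L=(wcloud(c)-p)@T; print(L[325:345:5,322].round(2)); X=wcloud(c); print('block z',X[262,283],X[205,283])
# tins in block tops
m=((X[...,2]>46)&(X[...,2]<56)&(c['depth']>0)).astype(np.uint8)
n,l,st,ce=cv2.connectedComponentsWithStats(m)
for i in range(1,n):
    if st[i,4]>200: 
        P=X[l==i]; (cx,cy),r=cv2.minEnclosingCircle(P[:,:2].astype(np.float32)); print(ce[i].round(1),P.mean(0).round(1),cx,cy,r)
E
```

```text
px [325.4 239.1] [ 304  219   44   41 1430]
circle z28 [533.49 -13.81] r 14.82
z pct [20.2 21.5 22.9]
floor 533.77783203125 -16.205673217773438 15.30888557434082
tool [  3.39   2.44 269.26]
px [240.3 239.5] [ 220  220   42   40 1292]
circle z28 [475.02 -18.7 ] r 14.57
z pct [20.4 21.6 22.8]
floor 473.367431640625 -21.181081771850586 15.303451538085938
tool [  2.95 -56.24 269.33]
[58.47138426  4.89403675] 58.67584147145504 4.784486995909617
[[  5.53   0.21 156.05]
 [  2.66   0.22 156.9 ]
 [  0.73   0.22 156.18]
 [ -1.18   0.23 155.41]]
block z [505.54790045 -32.36432173  28.39586153] [503.67492899   7.88407388  28.03154212]
[326.  175.7] [529.9  32.7  50.5] 529.898193359375 32.372947692871094 14.024940490722656
[226.9 177.4] [470.9  28.   50.5] 470.2208251953125 27.591737747192383 14.067547798156738
[424.3 177.2] [588.8  37.5  50.4] 589.5521240234375 37.15398025512695 14.206624031066895
[613.6 250.4] [760.    2.7  51. ] 778.7550048828125 -2.0599594116210938 36.33917999267578
[418.8 251.5] [592.5  -9.9  50.3] 593.2996826171875 -10.388309478759766 14.112667083740234
```

View pics/p2.png

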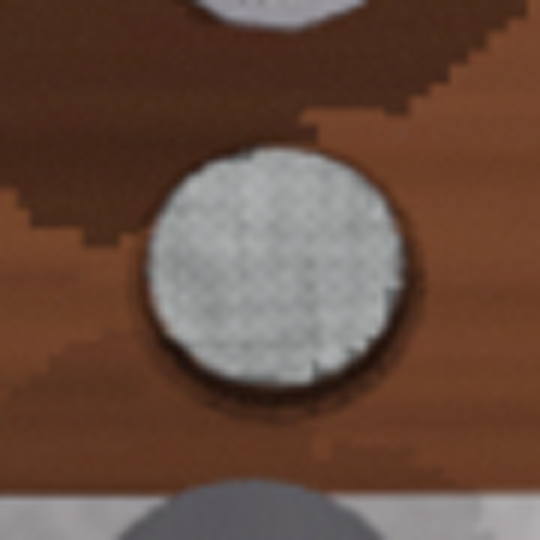

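Pocket2's rim is at px (326,241), i.e. (533.8, -15.3). Nets, tin grid and rim fit agree within about 1 mm. The tin in hand is at tool (0.7, 0.2). I'll lower to just above the block.

Call:
{"method": "arm_command", "body": {"steps": [[1,0.06,0.22,3,0],[1,0.06,0.22,6,0],[1,0.06,0.22,7.4,0],[1,0.06,0.22,7.4,0],[1,0.06,0.22,7.4,0],[1,0.06,0.22,7.4,0]]}}

```text
t: 6.35
tcp_pos: [534.6, -15.4, 224.9]
eef_rot: [0.001, 0.679, 0.734, 0.0]
ft_force: [0.5, -1.0, 0.1]
width: 0.303
```

```bash
python3 wt.py w6.png; python3 - <<'E'
from h import *
c=pickle.load(open('/tmp/wrist.pkl','rb')); save(c,'w6c.png',(230,230,420,380),4.2)
E
```

```text
6.35 [534.62 -15.42 224.89] [-7.73e-02  9.97e-01 -2.00e-04] 0.30267477470107024 [ 0.47 -0.97  0.14] [-0.01  0.03  0.03]
```

View pics/w6c.png

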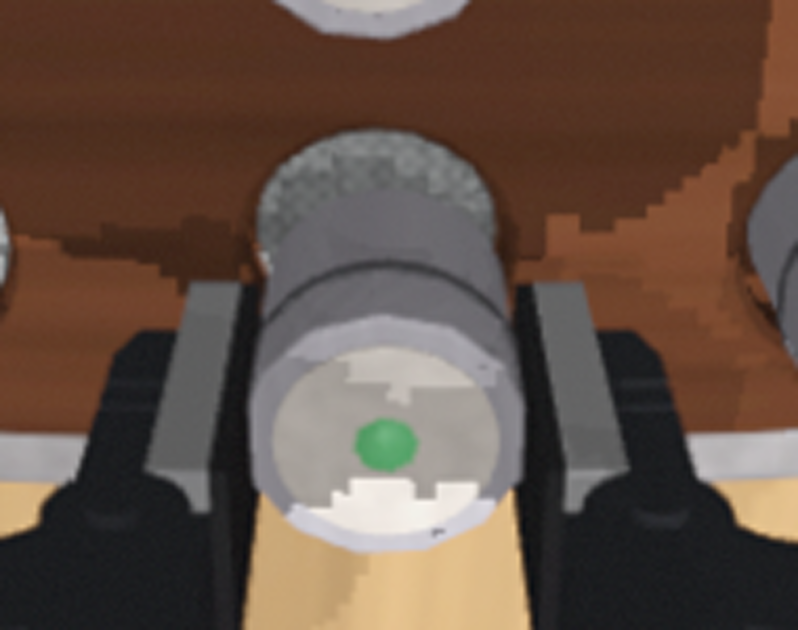

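```bash
cat > ov.py <<'E'
from h import *
def overlay(c,s,pocket,tin_xy,bot_d,name,crop=(230,230,420,380),sc=4.2,rims=((28,15.5),(20,15.5))):
    T,p=tool(s); im=cv2.resize(c['pixels'][crop[1]:crop[3],crop[0]:crop[2],::-1],None,fx=sc,fy=sc,interpolation=cv2.INTER_CUBIC)
    a=np.linspace(0,2*np.pi,120)
    def draw(Ps,col):
        q=np.array([(wproj(c,P)+0.5-np.array(crop[:2]))*sc for P in Ps]).astype(np.int32); cv2.polylines(im,[q],True,col,1)
    for (z,r),col in zip(rims,((0,0,255),(0,255,255))): draw([(pocket[0]+r*np.cos(t),pocket[1]+r*np.sin(t),z) for t in a],col)
    for d,col in ((bot_d,(0,255,0)),(bot_d-30,(255,0,0))):
        draw([p+T@np.array([tin_xy[0]+14*np.cos(t),tin_xy[1]+14*np.sin(t),d]) for t in a],col)
    cv2.imwrite('pics/'+name,im)
E
python3 - <<'E'
from ov import *
c=pickle.load(open('/tmp/wrist.pkl','rb')); s=bot.read_state(); print(s['t'],s['tcp_pos'])
overlay(c,s,(533.8,-15.3),(0.7,0.2),186.8,'ov1.png')
E
```

```text
6.4 [534.75876741 -15.30817045 225.18885708]
```

View pics/ov1.png

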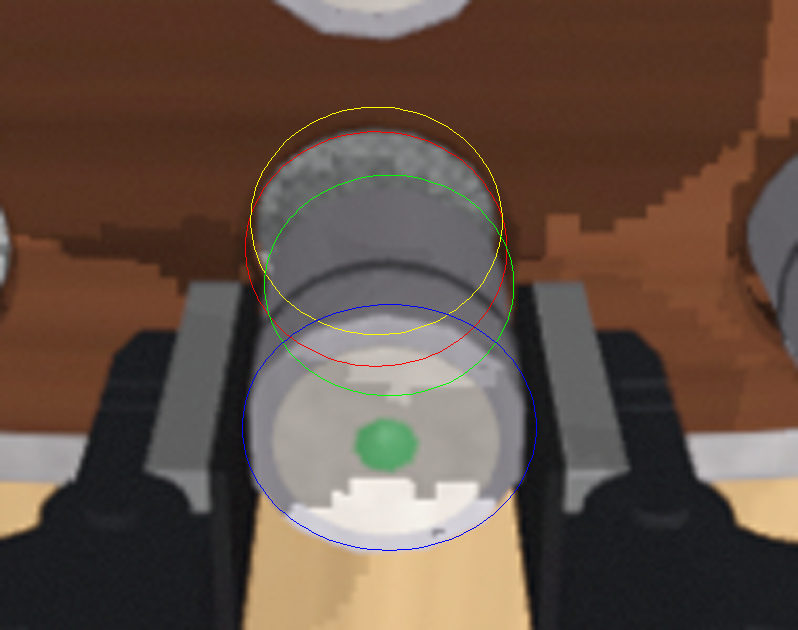

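```bash
python3 - <<'E'
from h import *
c=pickle.load(open('/tmp/wrist.pkl','rb')); im=c['pixels'][:,:,::-1].copy()
crop=(190,60,460,270);sc=2.95
im=cv2.resize(im[crop[1]:crop[3],crop[0]:crop[2]],None,fx=sc,fy=sc,interpolation=cv2.INTER_CUBIC)
a=np.linspace(0,2*np.pi,120); o=np.array([531.8,8.6]);yw=.0785;ex=np.array([np.cos(yw),np.sin(yw)]);ey=np.array([-ex[1],ex[0]])
for i,(x,y) in enumerate([(-60,-24),(-60,24),(0,-24),(0,24),(60,-24),(60,24)]):
    q=o+x*ex+y*ey
    for z,r,col in ((28,15.5,(0,0,255)),(50,14,(255,0,0))):
        if z==50 and i in(0,2): continue
        P=np.array([(wproj(c,(q[0]+r*np.cos(t),q[1]+r*np.sin(t),z))+.5-np.array(crop[:2]))*sc for t in a]).astype(np.int32); cv2.polylines(im,[P],True,col,1)
B=np.array([(wproj(c,tuple(o+x*ex+y*ey)+(28,))+.5-np.array(crop[:2]))*sc for x in np.linspace(-90,90,10) for y in (-50,50)]).astype(int)
for b in B: cv2.circle(im,tuple(int(k) for k in b),2,(0,255,0),-1)
cv2.imwrite('pics/ov2.png',im)
E
```

```text
(no output)
```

View pics/ov2.png

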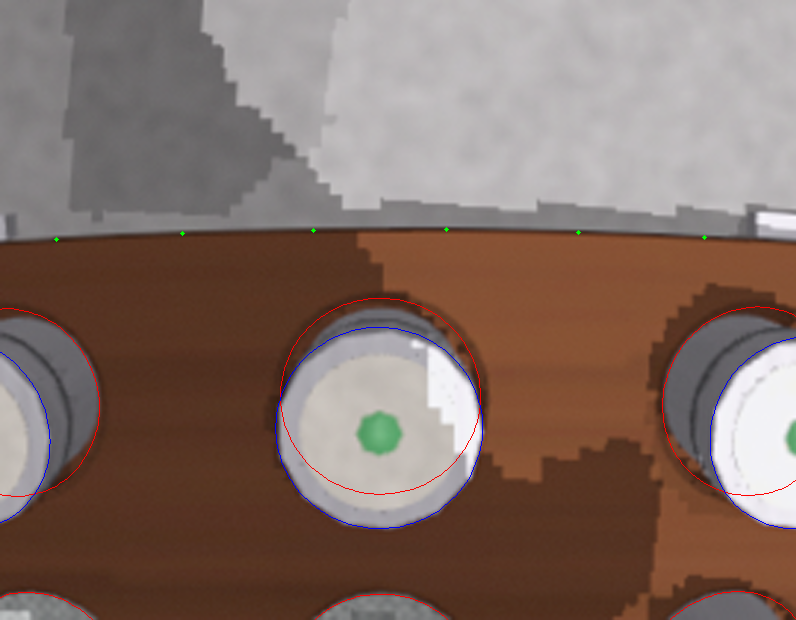

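The grid overlay fits the tins and rims closely, giving pocket2 at (533.7, -15.3). The tin bottom sits about 0.6 mm off towards tool +y. I'll correct that and lower to the rim.

Call:
{"method": "arm_command", "body": {"steps": [[1,0,-0.07,0.5,0],[1,0,-0.07,0.9,0],[1,0,-0.07,0.9,0],[1,0,-0.07,0.9,0]]}}

```text
t: 6.73
tcp_pos: [533.4, -15.0, 214.7]
eef_rot: [-0.0, 0.679, 0.734, -0.0]
ft_force: [-0.9, -0.3, 0.0]
width: 0.305
```

```bash
python3 wt.py w7.png; python3 - <<'E'
from ov import *
c=pickle.load(open('/tmp/wrist.pkl','rb')); s=bot.read_state()
overlay(c,s,(533.7,-15.3),(0.0,0.0),186.8,'ov3.png',(250,235,400,350),5.3)
E
```

```text
6.7333 [533.36 -14.98 214.66] [-0.0782  0.9969  0.    ] 0.30504023509333966 [-0.86 -0.25  0.03] [0.   0.04 0.06]
```

View pics/ov3.png

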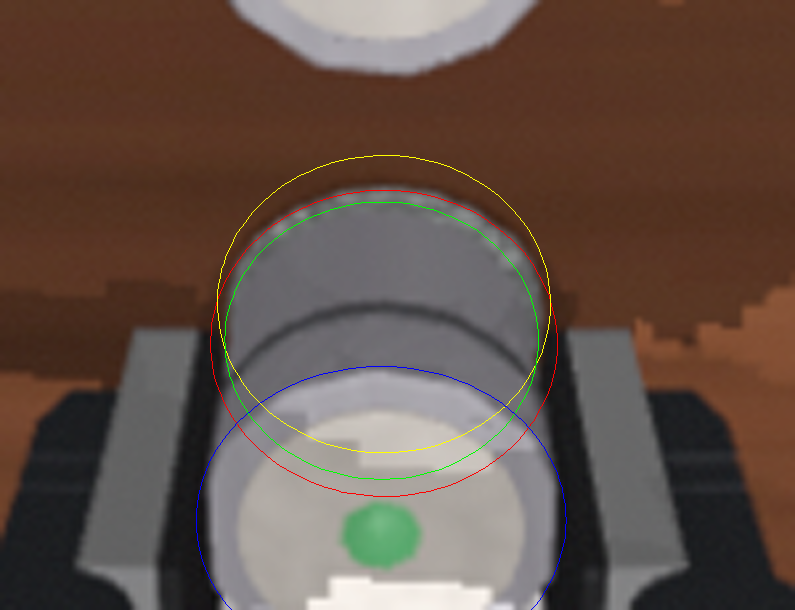

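The tin's bottom sits inside the rim with an even gap (crop: far gap about row 190 vs 200). Now I'll insert it.

Call:
{"method": "arm_command", "body": {"steps": [[1,0,0,0.3,0],[1,0,0,0.5,0],[1,0,0,0.65,0],[1,0,0,0.65,0],[1,0,0,0.65,0]]}}

```text
t: 7.2
tcp_pos: [533.4, -14.9, 208.1]
eef_rot: [-0.0, 0.679, 0.734, -0.0]
ft_force: [-0.3, -0.2, -0.6]
width: 0.303
```

Call:
{"method": "arm_command", "body": {"steps": [[1,0,0,0.1,0],[1,0,0,0.15,0],[1,0,0,0.2,0],[1,0,0,0.2,0]]}}

```text
t: 7.53
tcp_pos: [533.6, -14.9, 206.8]
eef_rot: [0.0, 0.679, 0.734, -0.0]
ft_force: [-3.2, 0.2, 7.0]
width: 0.304
```

Contact came at TCP z 206.8, matching the pocket floor (7 N). I'll release and rise.

Call:
{"method": "arm_command", "body": {"steps": [[0.2,0,0,-0.05,0],[0.1,0,0,-0.05,0],[0.0,0,0,-0.05,0],[-0.1,0,0,-0.05,0],[-0.1,0,0,-0.05,0],[-0.1,0,0,-0.5,0],[-0.1,0,0,-3,0],[-0.1,0,0,-6,0],[-0.1,0,0,-9,0],[-0.1,0,0,-9,0],[-0.1,0,0,-9,0]]}}

```text
t: 8.45
tcp_pos: [534.1, -14.9, 298.3]
eef_rot: [0.002, 0.679, 0.734, 0.001]
ft_force: [-0.1, 0.2, -0.8]
width: 0.551
```

```bash
python3 wt.py w8.png
```

```text
8.45 [534.1  -14.87 298.27] [-7.810e-02  9.969e-01 -9.000e-04] 0.5508028351102612 [-0.1   0.22 -0.77] [0.01 0.02 0.02]
```

View pics/w8.png

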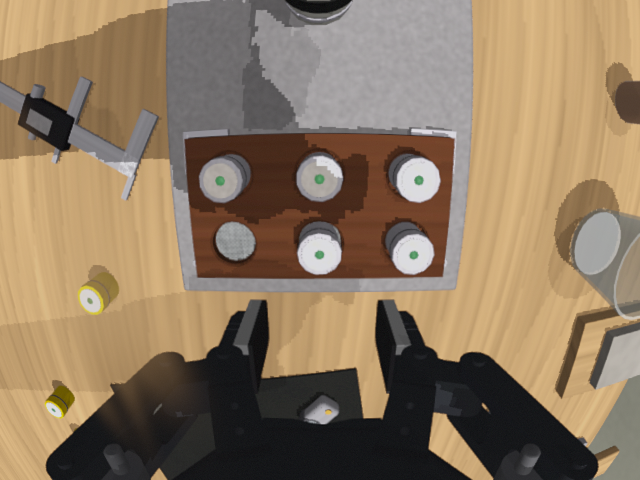

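Tin seated in pocket2 at px (319,253), upright and level with its neighbours. Next is the second spare, at about (437, -349), top px (442,254).

Call:
{"method": "arm_command", "body": {"steps": [[-0.2,-32.5,-12.3,0,0],[-0.2,-32.5,-12.3,0,0],[-0.2,-32.5,-12.3,0,0],[-0.2,-32.5,-12.3,0,0],[-0.2,-32.5,-12.3,0,0],[-0.2,-32.5,-12.3,0,0],[-0.2,-32.5,-12.3,0,0],[-0.2,-32.5,-12.3,0,0],[-0.2,-32.5,-12.3,3,0],[-0.2,-32.5,-12.3,5,0],[-0.2,-32.5,-12.3,5,0],[-0.2,-32.5,-12.3,5,0],[-0.2,-32.5,-12.3,5,0]]}}

```text
t: 9.58
tcp_pos: [436.9, -347.7, 246.7]
eef_rot: [-0.0, 0.678, 0.735, 0.0]
ft_force: [0.1, 0.0, -0.3]
width: 0.601
```

```bash
python3 - <<'E'
from h import *
c=cam('wrist'); s=bot.read_state(); T,p=tool(s); print(s['t'],p,T[:,0]); save(c,'w9.png')
X=wcloud(c); m=((X[...,2]>30)&(X[...,2]<37)&(c['depth']>0)).astype(np.uint8)
n,l,st,ce=cv2.connectedComponentsWithStats(m)
for i in range(1,n):
    if st[i,4]>60:
        P=X[l==i]; (cx,cy),r=cv2.minEnclosingCircle(P[:,:2].astype(np.float32)); print(ce[i].round(1),st[i],P.mean(0).round(1),cx,cy,r, 'tool', T.T@(np.array([cx,cy,33])-p))
from ov import overlay
overlay(c,s,(437.3,-348.9),(0,0),187,'ov4.png',(250,200,400,315),5.3,((33,14),(3,14)))
E
```

```text
9.6333 [ 437.13397188 -347.82836403  247.24816324] [-7.99307478e-02  9.96800314e-01 -4.58302159e-04]
[30.  77.2] [ 15  56  31  43 761] [ 249.4 -237.1   30.9] 248.95118713378906 -236.87957763671875 14.390438079833984 tool [ 125.73356619 -178.92957036  214.00922482]
[ 33.3 191.6] [ 19 171  30  41 779] [ 250.2 -309.8   30.9] 250.3331298828125 -309.8724060058594 14.432463645935059 tool [  52.86383226 -183.3864528   214.03810161]
[529.7 227. ] [ 509  204   42   47 1469] [ 553.8 -309.4   33.2] 555.8594360351562 -309.7184753417969 14.996549606323242 tool [ 28.59632426 121.17443294 214.35806946]
[320.7 277.9] [ 296  254   50   48 1901] [ 436.7 -348.3   33.4] 436.8446350097656 -349.24163818359375 14.20400619506836 tool [ -1.28743482  -0.61863808 214.24825859]
```

View pics/ov4.png

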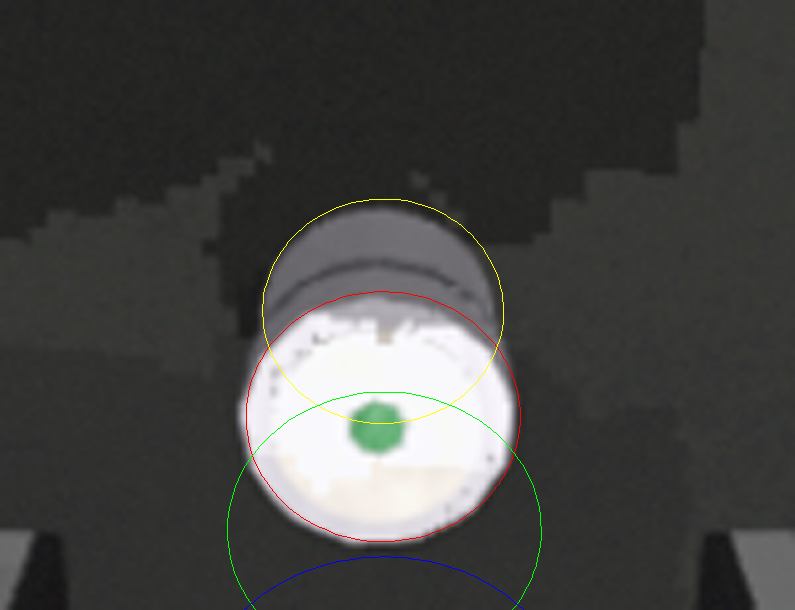

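View pics/w9.png

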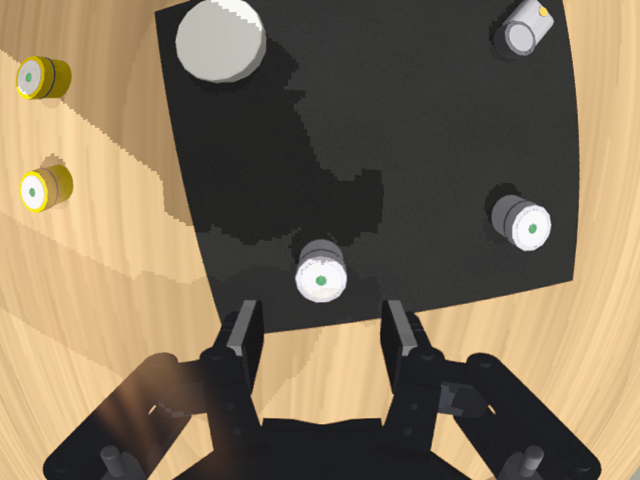

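Target tin at px (321,278) is silver-rimmed on the mat. The yellow ones are at (43,77) and (45,190). I'll descend and grip it.

Call:
{"method": "arm_command", "body": {"steps": [[-0.2,-0.12,-0.06,3,0],[-0.2,-0.12,-0.06,5.8,0],[-0.2,-0.12,-0.06,5.8,0],[-0.2,-0.12,-0.06,5.8,0],[0.2,-0.12,-0.06,5.8,0],[1,-0.12,-0.06,5.8,0],[1,-0.12,-0.06,5.8,0],[1,-0.12,-0.06,5.8,0],[1,-0.12,-0.06,5.8,0],[1,-0.12,-0.06,5.8,0]]}}

```text
t: 10.47
tcp_pos: [436.7, -350.1, 190.6]
eef_rot: [0.002, 0.679, 0.734, 0.0]
ft_force: [-1.0, 1.7, 6.2]
width: 0.303
```

Call:
{"method": "arm_command", "body": {"steps": [[1,0,0,-1,0],[1,0,0,-5,0],[1,0,0,-9,0],[1,4,0.8,-11,0],[1,32.6,6.3,-11,0],[1,32.6,6.3,-11,0],[1,32.6,6.3,-11,0],[1,32.6,6.3,-11,0],[1,32.6,6.3,-11,0],[1,32.6,6.3,-11,0],[1,32.6,6.3,-11,0],[1,32.6,6.3,-11,0],[1,32.6,6.3,-11,0],[1,32.6,6.3,-11,0],[1,32.6,6.3,-11,0],[1,32.6,6.3,-11,0]]}}

```text
t: 11.8
tcp_pos: [473.0, -21.4, 298.5]
eef_rot: [0.0, 0.68, 0.733, -0.0]
ft_force: [-0.6, -0.8, -0.2]
width: 0.303
```

```bash
cat > gr.py <<'E'
from h import *
def grid(c,o,yw,crop,sc,name,empty,extra=None):
    im=cv2.resize(c['pixels'][crop[1]:crop[3],crop[0]:crop[2],::-1],None,fx=sc,fy=sc,interpolation=cv2.INTER_CUBIC)
    a=np.linspace(0,2*np.pi,120); o=np.array(o);ex=np.array([np.cos(yw),np.sin(yw)]);ey=np.array([-ex[1],ex[0]])
    def f(P): return (wproj(c,P)+.5-np.array(crop[:2]))*sc
    for i,(x,y) in enumerate([(-60,-24),(-60,24),(0,-24),(0,24),(60,-24),(60,24)]):
        q=o+x*ex+y*ey; print(i,q.round(1))
        for z,r,col in ((28,15.5,(0,0,255)),(50,14,(255,0,0))):
            if z==50 and i in empty: continue
            P=np.array([f((q[0]+r*np.cos(t),q[1]+r*np.sin(t),z)) for t in a]).astype(np.int32); cv2.polylines(im,[P],True,col,1)
    for x in np.linspace(-90,90,19):
        for y in (-50,50): b=f(tuple(o+x*ex+y*ey)+(28,)); cv2.circle(im,(int(b[0]),int(b[1])),2,(0,255,0),-1)
    if extra is not None:
        T,p,xy,d=extra
        for dd,col in ((d,(0,255,0)),(d-30,(255,0,255))):
            P=np.array([f(p+T@np.array([xy[0]+14*np.cos(t),xy[1]+14*np.sin(t),dd])) for t in a]).astype(np.int32); cv2.polylines(im,[P],True,col,1)
    cv2.imwrite('pics/'+name,im)
E
python3 - <<'E'
from gr import *
c=cam('wrist'); s=bot.read_state(); T,p=tool(s); print(s['t'],p.round(2),T[:,0].round(4),s['ft_force'].round(1),s['width'])
grid(c,(531.8,8.6),.0785,(220,110,490,370),2.3,'g1.png',(0,),(T,p,(0,0),187.5))
E
```

```text
11.85 [472.99 -21.25 298.38] [-7.580e-02  9.971e-01 -2.000e-04] [ 0.4 -0.6 -0.7] 0.30278551502355144
0 [473.9 -20. ]
1 [470.1  27.8]
2 [533.7 -15.3]
3 [529.9  32.5]
4 [593.5 -10.6]
5 [589.7  37.2]
```

View pics/g1.png

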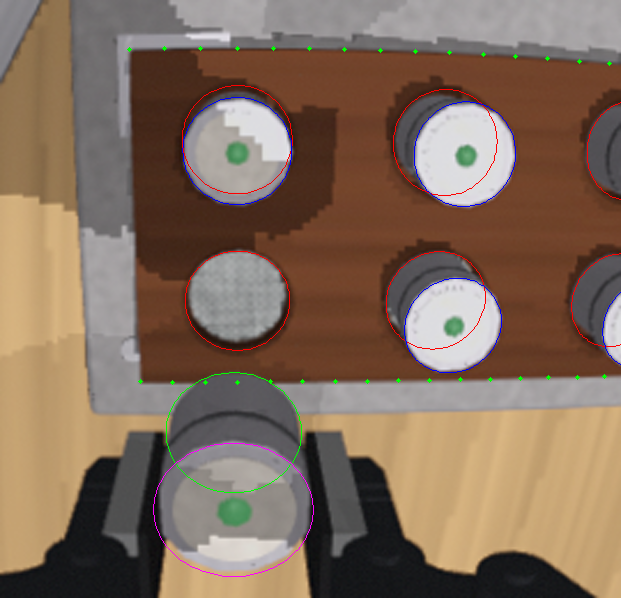

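Call:
{"method": "arm_command", "body": {"steps": [[1,0.12,0.1,3.5,0],[1,0.12,0.1,7,0],[1,0.12,0.1,8.1,0],[1,0.12,0.1,8.1,0],[1,0.12,0.1,8.1,0],[1,0.12,0.1,8.1,0],[1,0.12,0.1,8.1,0]]}}

```text
t: 12.43
tcp_pos: [474.3, -18.8, 218.2]
eef_rot: [0.001, 0.679, 0.734, 0.0]
ft_force: [-0.0, -0.9, -0.7]
width: 0.303
```

```bash
python3 - <<'E'
from gr import *
c=cam('wrist'); s=bot.read_state(); T,p=tool(s); print(s['t'],p.round(2),T[:,0].round(4),s['ft_force'].round(1),s['width'])
grid(c,(531.8,8.6),.0785,(250,215,400,345),4.6,'g2.png',(0,),(T,p,(0,0),187.5))
E
```

```text
12.4833 [474.26 -18.75 218.17] [-7.79e-02  9.97e-01 -4.00e-04] [ 0.2  0.5 -1.2] 0.3014217027356317
0 [473.9 -20. ]
1 [470.1  27.8]
2 [533.7 -15.3]
3 [529.9  32.5]
4 [593.5 -10.6]
5 [589.7  37.2]
```

View pics/g2.png

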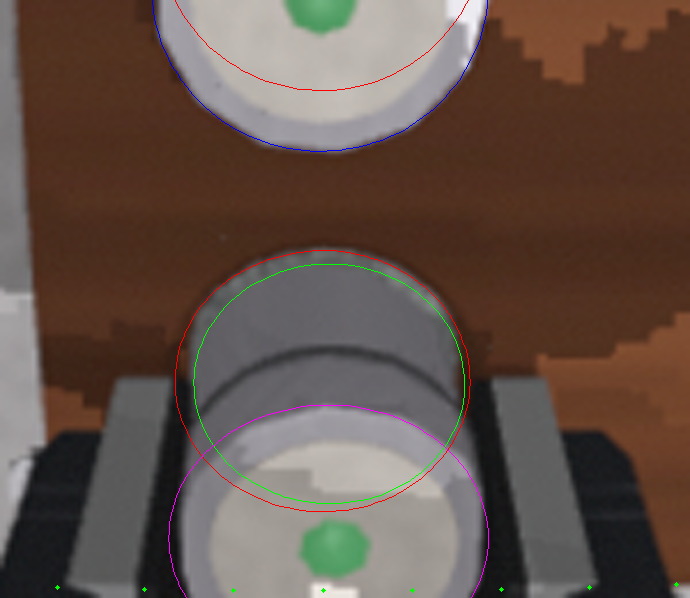

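The tin is about 1 mm off towards tool +x. I'll correct that and insert.

Call:
{"method": "arm_command", "body": {"steps": [[1,-0.11,-0.03,0,0],[1,-0.11,-0.03,0.1,0],[1,-0.11,-0.03,0.35,0],[1,-0.11,-0.03,0.6,0],[1,-0.11,-0.03,0.8,0],[1,-0.11,-0.03,0.8,0],[1,-0.11,-0.03,0.8,0]]}}

```text
t: 13.07
tcp_pos: [473.7, -19.8, 209.0]
eef_rot: [-0.0, 0.679, 0.734, -0.0]
ft_force: [-0.4, 0.4, -1.2]
width: 0.303
```

Past the rim with no contact. Now down to the floor, which should be at about z 207.5.

Call:
{"method": "arm_command", "body": {"steps": [[1,0,0,0.1,0],[1,0,0,0.2,0],[1,0,0,0.28,0],[1,0,0,0.28,0],[1,0,0,0.28,0]]}}

```text
t: 13.48
tcp_pos: [473.9, -19.6, 207.2]
eef_rot: [0.0, 0.679, 0.734, -0.0]
ft_force: [-5.1, 0.3, 11.5]
width: 0.299
```

Floor contact at 207.2, so it's seated. Releasing and rising.

Call:
{"method": "arm_command", "body": {"steps": [[0.2,0,0,-0.1,0],[0.1,0,0,-0.1,0],[0.0,0,0,-0.1,0],[-0.1,0,0,-0.1,0],[-0.1,0,0,-0.1,0],[-0.1,0,0,-0.5,0],[-0.1,0,0,-3,0],[-0.1,0,0,-7,0],[-0.2,0,0,-11,0],[-0.4,0,0,-15,0],[-0.6,0,0,-19,0],[-1,0,0,-22,0],[-1,0,0,-22,0],[-1,0,0,-22,0],[-1,0,0,-22,0]]}}

```text
t: 14.73
tcp_pos: [473.5, -19.8, 426.1]
eef_rot: [-0.0, 0.679, 0.734, -0.0]
ft_force: [-0.3, -0.2, -0.0]
width: 0.999
```

```bash
python3 - <<'E'
from gr import *
c=cam('wrist'); s=bot.read_state(); T,p=tool(s); print(s['t'],p.round(2),T[:,0].round(4),s['ft_force'].round(1),s['width'],s['q'].round(2))
save(c,'w10.png')
X=wcloud(c); z=X[...,2]
# head top plane points
dx=X[...,0]-522;dy=X[...,1]-128
m=(abs(z-224)<6)&(abs(dx)<50)&(abs(dy)<45)&(c['depth']>0); print(m.sum())
if m.sum()>50:
    P=X[m]; print(P.min(0),P.max(0),cv2.minAreaRect(P[:,:2].astype(np.float32)),np.median(P[:,2]))
print('head',[(np.array(m['at'])*[640,480],m['p']) for m in bot.mark_of('wrist','head')], wproj(c,(522.4,128.2,205)))
print('mouth',[(np.array(m['at'])*[640,480],m['p']) for m in bot.mark_of('wrist','mouth')], wproj(c,(520.3,155.2,200)))
for n in ('top','scene'):
    k=pickle.load(open(f'/tmp/{n}.pkl','rb')); X=cloud(k); z=X[...,2]; dx=X[...,0]-522;dy=X[...,1]-128
    for lo,hi in ((219,228),(206,215)):
        m=(z>lo)&(z<hi)&(abs(dx)<50)&(abs(dy)<60)&(k['depth']>0); P=X[m]; print(n,lo,m.sum(),P.min(0).round(1) if len(P) else '',P.max(0).round(1) if len(P) else '',cv2.minAreaRect(P[:,:2].astype(np.float32)) if len(P) else '')
E
```

```text
14.7833 [473.37 -19.82 425.44] [-7.820e-02  9.969e-01  3.000e-04] [ 0.2 -1.1  0.1] 1.001293744023829 [ 0.58 -0.01 -0.62  1.82 -0.01  1.33  0.04]
2778
[506.76121272 104.57583326 218.00177889] [538.55630427 132.60841264 227.10299391] ((522.4461059570312, 118.2470703125), (30.368396759033203, 25.76477813720703), 5.843349933624268) 224.03776897434943
head [(array([439.872,  13.296]), 0.85)] [437.79982816  11.01281857]
mouth [] [433.35095862 -30.56374301]
top 219 428 [504.2 104.1 219. ] [536.  148.4 227.2] ((520.5890502929688, 126.31537628173828), (30.202302932739258, 43.94483184814453), 4.169582843780518)
top 206 423 [503.7 103.  206.1] [545.1 188.  215. ] ((524.6957397460938, 145.70693969726562), (40.99192428588867, 85.05491638183594), 0.7130084037780762)
scene 219 197 [507.2 105.8 219.1] [539.5 151.3 225.9] ((523.0426635742188, 128.7945556640625), (29.607662200927734, 45.489723205566406), 4.8349080085754395)
scene 206 222 [507.6 104.1 206. ] [548.1 187.8 214.9] ((528.4723510742188, 146.14974975585938), (39.506961822509766, 84.05481719970703), 2.1175339221954346)
```

View pics/w10.png

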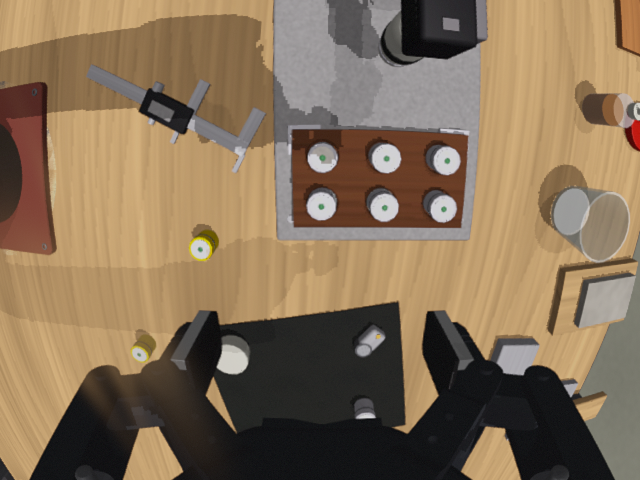

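All six pockets are filled and level. Before moving in I'll check how tall things are around the sleeve, for wrist camera clearance.

```bash
python3 - <<'E'
from h import *
k=pickle.load(open('/tmp/top.pkl','rb')); s=pickle.load(open('/tmp/scene.pkl','rb'))
o=np.array([531.8,8.6]);yw=.0785;ex=np.array([np.cos(yw),np.sin(yw)]);ey=np.array([-ex[1],ex[0]])
for n,c in (('top',k),('scene',s)):
    X=cloud(c); q=X[...,:2]-o; sx=q@ex; sy=q@ey; z=X[...,2]
    for y0 in range(90,380,15):
        m=(sy>y0)&(sy<y0+15)&(abs(sx)<110)&(z>100)&(c['depth']>0)
        if m.sum(): print(n,y0,m.sum(),'zmax',z[m].max().round(0),'x',sx[m].min().round(0),sx[m].max().round(0), 'z>230 x', (sx[m&(z>230)].min().round(),sx[m&(z>230)].max().round()) if (m&(z>230)).any() else '')
E
```

```text
top 90 254 zmax 229.0 x -17.0 21.0 z>230 x 
top 105 298 zmax 227.0 x -20.0 23.0 z>230 x 
top 120 228 zmax 227.0 x -19.0 23.0 z>230 x 
top 135 156 zmax 226.0 x -17.0 25.0 z>230 x 
top 150 173 zmax 216.0 x -15.0 22.0 z>230 x 
top 165 132 zmax 214.0 x -15.0 9.0 z>230 x 
top 180 129 zmax 215.0 x -14.0 10.0 z>230 x 
top 195 133 zmax 215.0 x -15.0 10.0 z>230 x 
top 210 416 zmax 223.0 x -23.0 54.0 z>230 x 
top 225 713 zmax 254.0 x -23.0 81.0 z>230 x (np.float64(-14.0), np.float64(46.0))
top 240 480 zmax 253.0 x -24.0 82.0 z>230 x (np.float64(-14.0), np.float64(47.0))
top 255 152 zmax 251.0 x -23.0 37.0 z>230 x (np.float64(28.0), np.float64(37.0))
top 270 126 zmax 215.0 x -15.0 10.0 z>230 x 
top 285 129 zmax 214.0 x -14.0 9.0 z>230 x 
top 300 133 zmax 215.0 x -15.0 10.0 z>230 x 
top 315 177 zmax 215.0 x -19.0 9.0 z>230 x 
top 330 156 zmax 215.0 x -19.0 9.0 z>230 x 
top 345 61 zmax 215.0 x -15.0 10.0 z>230 x 
scene 90 382 zmax 225.0 x -15.0 24.0 z>230 x 
scene 105 567 zmax 226.0 x -16.0 26.0 z>230 x 
scene 120 181 zmax 225.0 x -14.0 26.0 z>230 x 
scene 135 56 zmax 225.0 x -13.0 27.0 z>230 x 
scene 150 71 zmax 213.0 x -10.0 26.0 z>230 x 
scene 165 60 zmax 213.0 x -11.0 23.0 z>230 x 
scene 180 69 zmax 214.0 x -12.0 13.0 z>230 x 
scene 195 68 zmax 213.0 x -11.0 14.0 z>230 x 
scene 210 313 zmax 221.0 x -19.0 57.0 z>230 x 
scene 225 879 zmax 252.0 x -20.0 84.0 z>230 x (np.float64(-9.0), np.float64(48.0))
scene 240 366 zmax 251.0 x -21.0 85.0 z>230 x (np.float64(-10.0), np.float64(50.0))
scene 255 66 zmax 251.0 x -18.0 83.0 z>230 x (np.float64(-8.0), np.float64(42.0))
scene 270 6 zmax 214.0 x -3.0 5.0 z>230 x 
scene 285 15 zmax 213.0 x -11.0 1.0 z>230 x 
scene 300 6 zmax 213.0 x -11.0 -6.0 z>230 x 
scene 315 1 zmax 189.0 x 16.0 16.0 z>230 x 
scene 330 32 zmax 214.0 x -11.0 16.0 z>230 x 
scene 345 37 zmax 214.0 x -10.0 14.0 z>230 x
```

Call:
{"method": "arm_command", "body": {"steps": [[-1,14.3,6.3,0,0],[-1,14.3,6.3,0,0],[-1,14.3,6.3,0,0],[-1,14.3,6.3,0,0],[-1,14.3,6.3,0,0],[-1,14.3,6.3,0,0],[-1,14.3,6.3,0,0],[-1,14.3,6.3,0,0]]}}

```text
t: 15.55
tcp_pos: [525.4, 126.5, 425.8]
eef_rot: [-0.0, 0.68, 0.734, -0.001]
ft_force: [-1.0, -0.6, -0.4]
width: 1.006
```

```bash
cat > hd.py <<'E'
from h import *
import sys
o=np.array([531.8,8.6]);yw=.0785;ex=np.array([np.cos(yw),np.sin(yw)]);ey=np.array([-ex[1],ex[0]])
def S(x,y,z): return tuple(o+x*ex+y*ey)+(z,)
def look(name,crop,sc,out=0.0):
    c=cam('wrist'); s=bot.read_state(); T,p=tool(s); q=(p[:2]-o); print(s['t'],p.round(2),T[:,0].round(4),s['ft_force'].round(1),s['width'],'stand',(q@ex).round(2),(q@ey).round(2))
    im=cv2.resize(c['pixels'][crop[1]:crop[3],crop[0]:crop[2],::-1],None,fx=sc,fy=sc,interpolation=cv2.INTER_CUBIC)
    def f(P): return ((wproj(c,P)+.5-np.array(crop[:2]))*sc).astype(int)
    y=120-out
    for a,b,z,col in ((-15,15,224,(0,0,255)),(-15,24,205,(0,255,0))):
        pts=np.array([f(S(u,v,z)) for u,v in ((a,y-22),(b,y-22),(b,y+22),(a,y+22))],np.int32); cv2.polylines(im,[pts],True,col,1)
    pts=np.array([f(S(u,147,212)) for u in np.linspace(-12,28,10)],np.int32); cv2.polylines(im,[pts],False,(255,255,0),1)
    cv2.imwrite('pics/'+name,im); return c,s
E
python3 - <<'E'
from hd import *
c,s=look('h1.png',(200,80,460,300),3)
X=wcloud(c); q=X[...,:2]-o; sx=q@ex; sy=q@ey
m=(abs(X[...,2]-224)<4)&(abs(sx)<40)&(abs(sy-120)<40)&(c['depth']>0); P=np.c_[sx[m],sy[m]]; print(m.sum(),np.percentile(P,[1,99],axis=0),np.median(X[m][:,2]))
E
```

```text
15.6 [525.35 126.35 426.05] [-7.620e-02  9.971e-01 -7.000e-04] [ 0.3 -0.5 -0.1] 1.0014003366216309 stand 2.81 117.9
4523 [[-14.69368449  99.35562508]
 [ 14.43356977 141.56043721]] 224.20527259546486
```

View pics/h1.png

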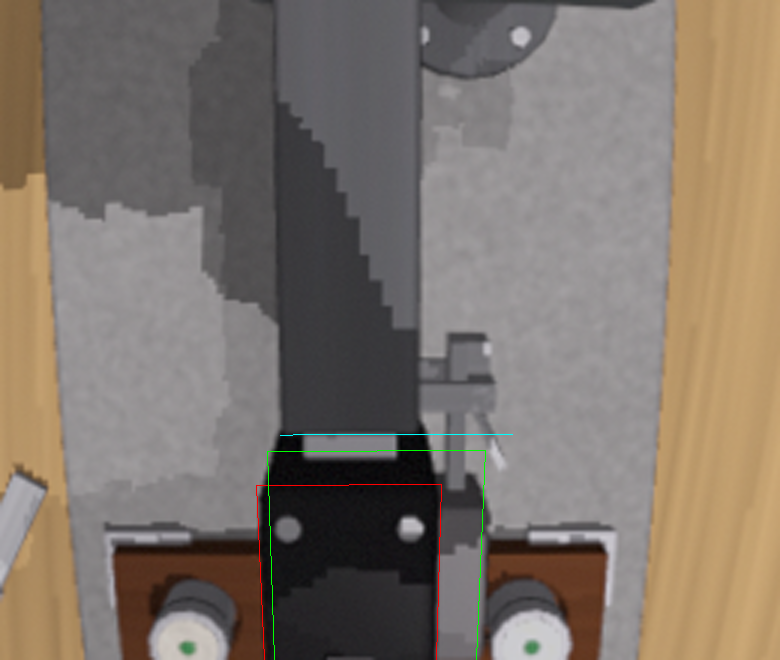

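The overlay fits: head top z 224.2, button side on +x, mouth edge at the cyan line. Descending around the head with the jaws open.

Call:
{"method": "arm_command", "body": {"steps": [[-1,0.2,-0.05,0,0],[-1,0.2,-0.05,2,0],[-1,0.2,-0.05,4.5,0],[-1,0.2,-0.05,6.6,0],[-1,0.2,-0.05,6.6,0],[-1,0.2,-0.05,6.6,0],[-1,0.2,-0.05,6.6,0]]}}

```text
t: 16.18
tcp_pos: [525.0, 129.6, 361.8]
eef_rot: [0.0, 0.679, 0.734, 0.001]
ft_force: [1.0, -0.4, 0.4]
width: 1.003
```

```bash
python3 - <<'E'
from hd import *
c,s=look('h2.png',(190,100,460,380),2.1)
E
```

```text
16.2333 [525.15 129.74 362.09] [-7.78e-02  9.97e-01  2.00e-04] [0.7 0.  0.6] 0.9977923477411672 stand 2.87 121.29
```

View pics/h2.png

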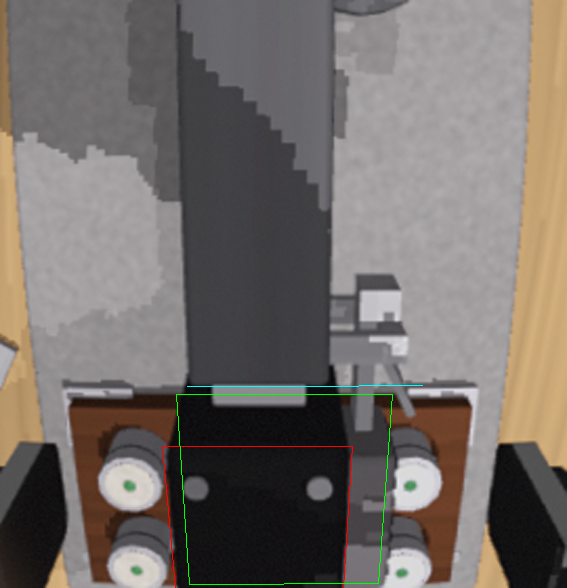

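Call:
{"method": "arm_command", "body": {"steps": [[-0.6,-0.1,-0.05,0.2,0],[-0.2,-0.1,-0.05,0.2,0],[0,-0.1,-0.05,0.2,0],[0.1,-0.1,-0.05,0.2,0],[1,-0.1,-0.05,0.2,0],[1,-0.1,-0.05,0.2,0],[1,-0.1,-0.05,0.2,0],[1,-0.1,-0.05,0.2,0],[1,-0.1,-0.05,0.2,0]], "squeeze": 35}}

```text
t: 16.98
tcp_pos: [524.0, 128.8, 359.2]
eef_rot: [0.0, 0.679, 0.734, -0.0]
ft_force: [-5.5, -3.1, 9.0]
width: 0.387
```

```bash
python3 - <<'E'
from hd import *
c,s=look('h3.png',(190,140,460,400),2.1)
E
```

```text
17.0333 [524.05 128.76 359.23] [-7.840e-02  9.969e-01 -6.000e-04] [-6.6 -1.3  9.1] 0.38951253038465444 stand 1.7 120.4
```

View pics/h3.png

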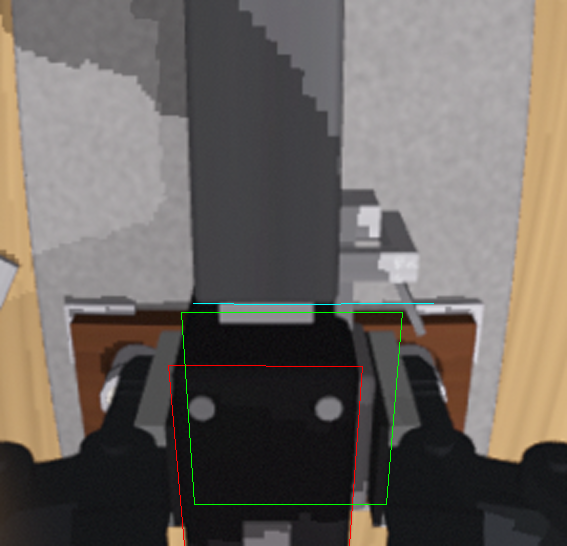

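Gripped, with width consistent with the button being in. I'll try a short draw to check the latch is free.

Call:
{"method": "arm_command", "body": {"steps": [[1,-0.3,0,0,0],[1,-0.6,0,0,0],[1,-0.8,0,0,0],[1,-0.8,0,0,0]], "squeeze": 45}}

```text
t: 17.37
tcp_pos: [524.6, 121.4, 359.3]
eef_rot: [-0.0, 0.679, 0.734, 0.0]
ft_force: [-5.1, 1.5, 7.5]
width: 0.383
```

```bash
python3 - <<'E'
from hd import *
c,s=look('h4.png',(190,140,460,400),2.1,8)
E
```

```text
17.4167 [524.56 121.52 359.28] [-7.900e-02  9.969e-01  7.000e-04] [-6.2  1.1  7.1] 0.38679911372611986 stand 1.64 113.14
```

View pics/h4.png

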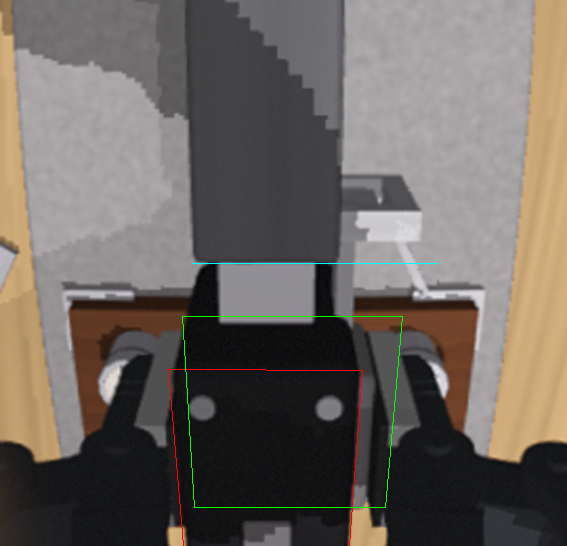

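The latch is free and the boom slides. Drawing out slowly to about 110 first.

Call:
{"method": "arm_command", "body": {"steps": [[1,-1,0,0,0],[1,-2.2,0,0,0],[1,-3.4,0,0,0],[1,-4.6,0,0,0],[1,-5.8,0,0,0],[1,-7,0,0,0],[1,-8.2,0,0,0],[1,-9.2,0,0,0],[1,-10.2,0,0,0],[1,-10.8,0,0,0],[1,-11.2,0,0,0],[1,-11.2,0,0,0],[1,-11.2,0,0,0],[1,-11.2,0,0,0]]}}

```text
t: 18.58
tcp_pos: [533.4, 9.9, 359.3]
eef_rot: [-0.0, 0.679, 0.734, 0.0]
ft_force: [-5.8, 2.6, 7.6]
width: 0.388
```

```bash
python3 - <<'E'
from hd import *
c,s=look('h5.png',(190,60,460,400),1.75,120)
save(c,'h5b.png',(250,90,400,300),2.8)
E
```

```text
18.6333 [533.42   9.93 359.24] [-7.900e-02  9.969e-01  6.000e-04] [-5.8  2.2  8.5] 0.38572941248034287 stand 1.72 1.2
```

View pics/h5.png

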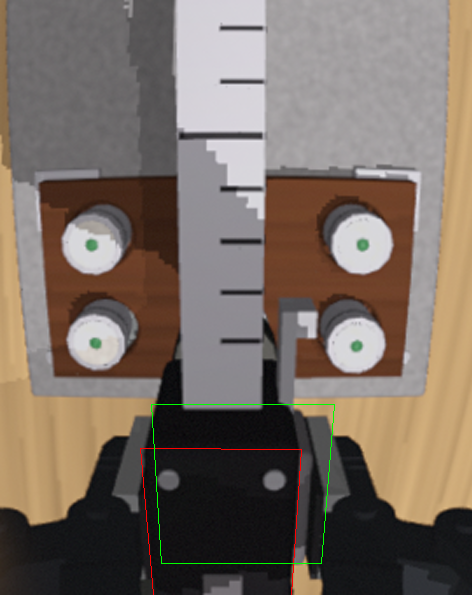

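View pics/h5b.png

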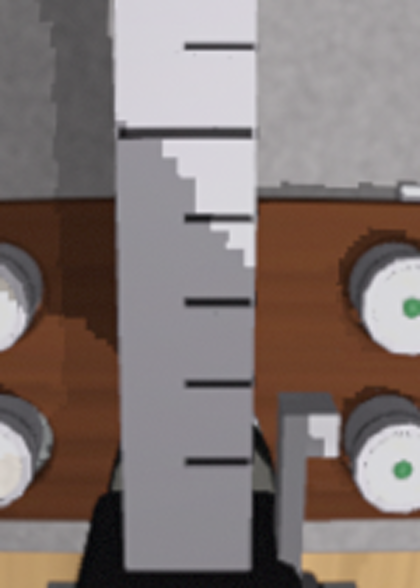

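```bash
python3 - <<'E'
from hd import *
c=pickle.load(open('/tmp/wrist.pkl','rb')); save(c,'h5c.png',(240,0,420,190),3.1)
print(wproj(c,S(0,147,208)),wproj(c,S(0,147,212)))
E
```

```text
[316.03078724 -60.30501819] [315.84669045 -65.52848606]
```

View pics/h5c.png

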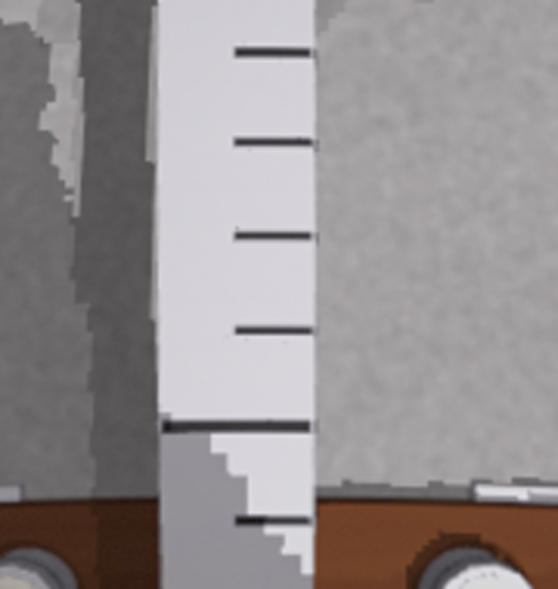

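```bash
python3 - <<'E'
from hd import *
c=pickle.load(open('/tmp/wrist.pkl','rb')); X=wcloud(c)
for u in (305,316,330):
  q=X[134:142,u]; print(u,[( (r[:2]-o)@ey).round(1) for r in q], q[:,2].round(1))
g=c['pixels'][:,326].astype(int).sum(1)
z=np.median(X[60:200,320][:,2]); print('bar z',z)
for v in range(5,240):
    if g[v]<g[v-3]-120 and g[v]<g[v+3]-120 and g[v]==g[v-3:v+4].min(): print(v, ((wonz(c,326.,float(v),z)[:2]-o)@ey).round(2), g[v])
for n in ('scene','top'):
    k=cam(n); 
    def fp(P): return proj(k,P)
    m=fp(S(0,147,212)); print(n,m); u,v=m; save(k,f'm_{n}.png',(int(u-50),int(v-40),int(u+50),int(v+40)),7.5)
    save(k,n+'1.png')
E
```

```text
305 [np.float64(78.7), np.float64(78.4), np.float64(78.0), np.float64(77.7), np.float64(77.3), np.float64(77.0), np.float64(76.8), np.float64(76.4)] [208.4 208.8 208.8 208.  207.8 207.7 209.2 208.2]
316 [np.float64(78.7), np.float64(78.4), np.float64(78.0), np.float64(77.7), np.float64(77.3), np.float64(77.0), np.float64(76.7), np.float64(76.3)] [208.4 209.7 208.2 208.9 207.8 207.7 207.9 207.3]
330 [np.float64(78.6), np.float64(78.3), np.float64(78.0), np.float64(77.7), np.float64(77.3), np.float64(77.0), np.float64(76.7), np.float64(76.4)] [206.8 207.8 209.2 209.4 207.7 207.8 208.4 208. ]
bar z 208.39798975895297
16 117.84 164
45 107.85 195
76 97.53 212
106 87.73 185
137 77.68 170
167 67.88 193
198 57.54 94
227 47.54 94
scene [433.82258087 181.31435151]
top [178.39104649 197.74411618]
```

View pics/m_scene.png

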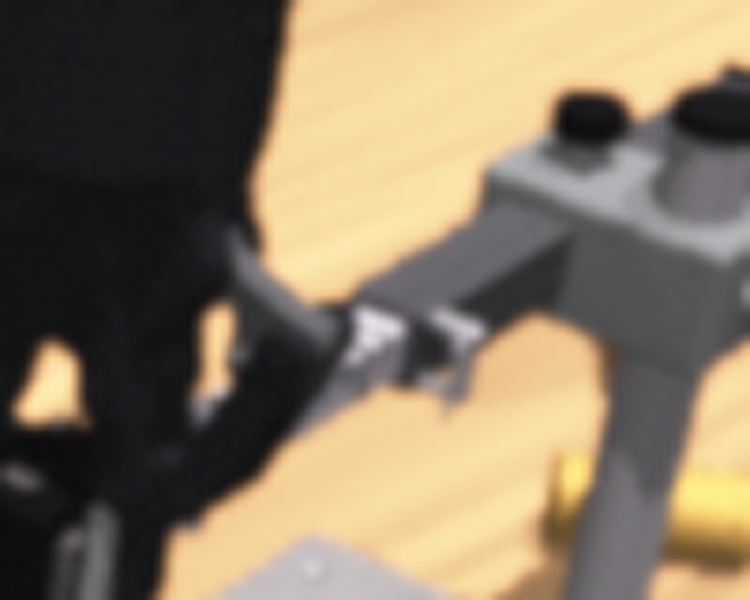

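View pics/m_top.png

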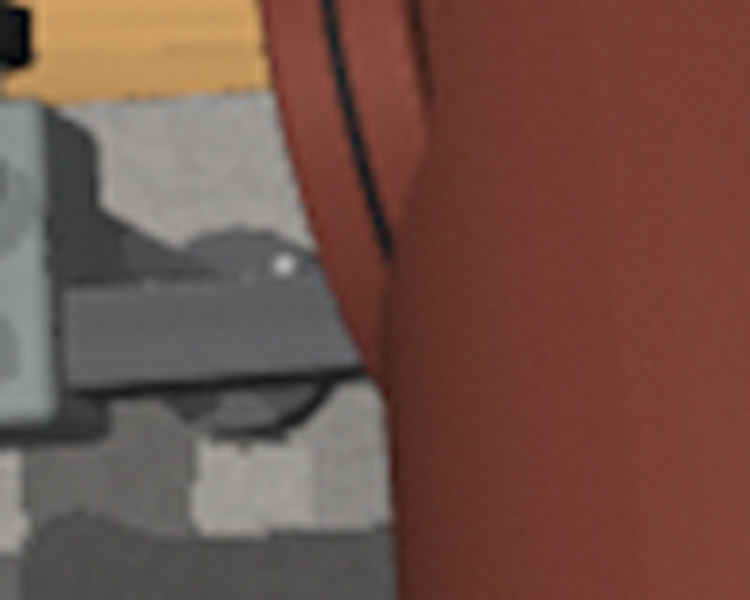

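From the wrist picture, the long 50 tick at px row 137 lies at stand y 77.7 and the ticks are 10.0 mm apart. With the mouth at 147 the boom reads about 119.3, and TCP travel gives 119.2. Nudging it out 0.8 mm.

Call:
{"method": "arm_command", "body": {"steps": [[1,-0.08,0,0,0],[1,-0.08,0,0,0],[1,-0.08,0,0,0],[1,-0.08,0,0,0],[1,-0.08,0,0,0]]}}

```text
t: 19.15
tcp_pos: [533.5, 9.3, 359.3]
eef_rot: [-0.0, 0.679, 0.735, 0.0]
ft_force: [-5.9, 2.9, 7.8]
width: 0.387
```

```bash
cat > tk.py <<'E'
from hd import *
c,s=look('h6.png',(190,0,460,400),1.5,120)
X=wcloud(c); g=c['pixels'][:,326].astype(int).sum(1)
z=208.4; r=[]
for v in range(5,240):
    if g[v]<g[v-3]-90 and g[v]<g[v+3]-90 and g[v]==g[v-3:v+4].min():
        # subpixel centroid
        w=np.maximum(0,min(g[v-4],g[v+4])-g[v-3:v+4]); vv=(w*np.arange(v-3,v+4)).sum()/w.sum()
        r.append(((wonz(c,326.,vv,z)[:2]-o)@ey).round(2))
r=np.array(r); print(r); k=90-10*np.arange(len(r)); print('reading',(147-r+k).round(2) )
E
python3 tk.py
```

```text
19.2 [533.48   9.29 359.27] [-7.920e-02  9.969e-01  7.000e-04] [-6.8  2.2  8. ] 0.3869848606647297 stand 1.73 0.56
[117.09 107.13  97.06  87.12  77.07  67.11  57.08  47.07]
reading [119.91 119.87 119.94 119.88 119.93 119.89 119.92 119.93]
```

View pics/h6.png

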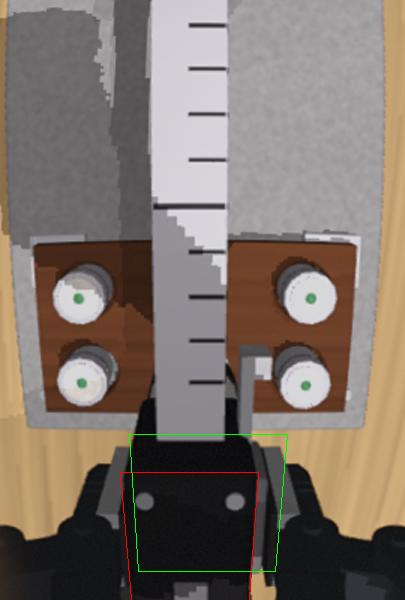

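```bash
python3 - <<'E'
from h import *
k=pickle.load(open('/tmp/scene.pkl','rb')); save(k,'s_end.png',(300,130,520,340),2.8)
E
```

```text
(no output)
```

View pics/s_end.png

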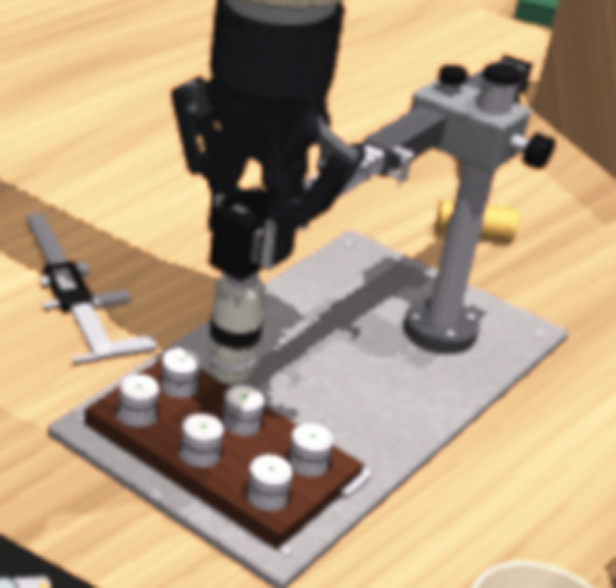

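Call:
{"method": "arm_command", "body": {"steps": [[1,-0.01,0,0,0],[1,-0.01,0,0,0],[1,-0.01,0,0,0],[1,-0.01,0,0,0],[1,-0.01,0,0,0],[1,-0.01,0,0,0]], "squeeze": 60}}

```text
t: 19.7
tcp_pos: [533.4, 9.2, 359.3]
eef_rot: [-0.0, 0.679, 0.735, 0.0]
ft_force: [-6.5, 3.4, 9.4]
width: 0.383
```

```bash
python3 tk.py
```

```text
19.75 [533.44   9.25 359.31] [-7.930e-02  9.969e-01  7.000e-04] [-7.7  3.   9.1] 0.38302757902212187 stand 1.69 0.52
[117.11 107.08  97.06  87.11  77.06  67.1   57.06  47.05]
reading [119.89 119.92 119.94 119.89 119.94 119.9  119.94 119.95]
```

Scene crop shows all six tins upright and level, with the head held over the block. The boom reads 119.9, and the width hardly changes with more squeeze, so the button is on its stop. Handing in.

```bash
python3 - <<'E'
from cell import bot
print(bot.finish_job())
s=bot.read_state(); print(s['t'],s['tcp_pos'],s['width'])
E
```

```text
the job is handed in; nothing more can be done
None
the job is handed in; nothing more can be done
```

The job is done and handed in at about 19.8 s, with no verdict reported. Two silver spares from the mat are in the empty pockets: near right (pocket0) and middle right (pocket2). Each was lowered to floor contact, with the TCP at z 207.2 and 206.8 mm against about 207 expected, before I let go. I then pinched the head with its button in, drew the boom out, and finished holding it there with a 60 N grip.

**Last checks:**
- **Tins:** the scene picture shows all six upright and level in the block.
- **Boom:** eight ticks in the wrist picture put the reading at 119.9 mm, and TCP travel agrees at 119.9 mm.
- **Button:** the latch let go. The grip width changed only from 0.3895 to 0.383 as the squeeze went from 35 to 60 N, so the button seems to be on its stop.

**What I could not confirm:**
- **Scale at the mouth:** the arm hid the mouth from the top camera, the scene view was too coarse, and it lay outside the wrist view. The boom reading therefore uses the mouth's measured place in the stand's frame, not a direct view of the tick at its edge.
- **Button depth:** grip width converts to about 33 to 35 mm against 34 mm for fully in. That alone does not prove the last millimetre; the freed latch and the steady width are the evidence.

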